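Right, gauge and sort the fallen pole sockets

ROBOT

A 6-joint arm with a two-finger parallel gripper is mounted at the origin on the work surface. World frame = base frame: x ahead of the robot, y to its left, z up, the work surface at z = 0. Lengths are in mm, angles in rad, forces in N, time in s.
With the tool pointing down it reaches from about 325 to 850 mm from the base axis. Payload 4.4 kg.
Tool frame: the origin (TCP) lies midway between the tips of the shut fingers; the grasp point (between the pads) lies 19 mm behind it; z points along the fingers, y is the line along which they close (so a half turn about z gives the same grasp; the last joint's range is limited). The gripper opens to 94 mm and grips with 3 to 60 N. Pads are 16 mm wide; open, the fingers measure 119 mm over their backs; the gripper's body (75 mm by 177 mm) begins 78 mm behind the grasp point.
Start: joints at [1.175, 0.207, 1.542, -0, 1.393, -0.15], TCP at [139.926, 557.716, 165.847] pointing down, gripper open.
Joint ranges: [-2.73, 2.73], [-0.86, 2.22], [0.23, 2.46], [-1.11, 4.25], [0.08, 2.63], [-2.82, 2.82]. Speed limits (rad/s): [2.79, 2.79, 3.14, 3.14, 3.14, 3.14].

INTERFACE

Orientations are given as [roll, pitch, yaw] about the fixed x, y, z axes, in that order (R = Rz(yaw) Ry(pitch) Rx(roll)).
In Python, from cell import r gives the robot as it stands.
- The arm moves only by the tool send_rows, never from a script. Its argument "deltas" is one flat list of numbers, 7 for each row, row after row: the shift along the world's x, y, z normalised to -1 to 1, where 1 is 50 cm, then the turn, a rotation vector about the world's x, y, z normalised to -1 to 1, where 1 is 90 degrees, then the opening, from 0 (shut) to 1 (fully open). In form: [tx, ty, tz, wx, wy, wz, gripper, tx, ty, tz, wx, wy, wz, gripper, ...]. A call has 1 to 12 rows; each row is the pose to reach, as a shift and turn from the pose commanded when the call began; what a row does not reach only later rows make up. A row lasts 1/8 s, in which the tool goes at most 62.5 mm and 10.7 degrees, less where a joint would pass 70% of its speed; a pose out of reach is approached as far as the arm can. A call with a number of a shift or a turn outside -1 to 1 is refused whole. A call with a gripper value outside its range is refused whole. The fingers move at their own pace and stop on an object; the grip force is fixed at half the most. Time passes only in rows, so rows that repeat a pose let the fingers close. It gives the time, the measured TCP pose, the force, the opening and the grip force at its end, in the units of the state.
- r.sense(): the state, without advancing time (a new reading comes with each control period).
- r.grab_frame(name): name is "scene" or "top" or "wrist"; returns the picture (420x560x3 uint8, blue, green, red); there is no depth.
- r.camera_params(name): a dict with "camera_matrix" (3x3 intrinsics, pixels), "D" ([k1, k2, p1, p2, k3] as OpenCV has them; the pictures are not rectified), "pose" (4x4, takes a point from camera to world coordinates). Camera axes: x right, y up, looking along -z (the intrinsics and any distortion apply to the point x, -y, -z); pixel columns grow to the right and rows downward; lengths in mm; the calibration is good to about 2 mm. A picture is of the moment at which its call begins: read the wrist's pose just before it. camera_params takes no time and is no camera call; for the wrist camera it gives the pose at the moment of the call.
- r.close_job(): hands the job in; it is judged then, once.
The state is a dict: "clock": time; "joints": joint angles; "joint_vel": joint speeds; "joint_torque": joint torques, N m; "eef_pos": TCP position; "tool_rot": TCP orientation; "force": force on the tool from outside, world axes, zero at the start; "moment": the same for the moment, N m; "finger_gap": finger opening in mm; "grasp_force": force on a finger pad.
Only numpy, scipy, OpenCV 4.12 (cv2) and the standard library are available. Lean on these libraries where they do the work, as an engineer would, in place of code of your own. Each camera call takes 0.05 s, during which the arm holds its last target. There are 200 camera calls.

TASK

The steel pole sockets for the armour stands have fallen over. Taking them from the longest to the shortest, turn each one upright and try it, foot first, over the gauge post as far as it goes; then stand it upright, foot down, in the wooden tray if it slid fully home, or in the round steel dish if it stuck on the nose of the post. Do not shove or knock over the tape, tin and jar that stand about.

Things in the scene. Friction and masses are not known exactly. Their poses are not given: they have to be found in the camera images.
- socket_long: toppled pole socket (None if absent): steel tube, outside 46 mm, square 58 x 58 x 8 mm foot plate at one end, 130 mm tall over all, 0.3 kg. Origin: centre of the plate's underside; z axis from plate to open end. Starts lying on a plate edge and the open end's rim, open end pointing away from the robot (+-0.3 rad); does not roll. Through bore 36 or 26 mm: which is not told, try it on the gauge
- socket_middle: toppled pole socket (None if absent): steel tube, outside 46 mm, square 58 x 58 x 8 mm foot plate at one end, 105 mm tall over all, 0.3 kg. Origin: centre of the plate's underside; z axis from plate to open end. Starts lying on a plate edge and the open end's rim, open end pointing away from the robot (+-0.3 rad); does not roll. Through bore 36 or 26 mm: which is not told, try it on the gauge
- socket_short: toppled pole socket (None if absent): steel tube, outside 46 mm, square 58 x 58 x 8 mm foot plate at one end, 80 mm tall over all, 0.3 kg. Origin: centre of the plate's underside; z axis from plate to open end. Starts lying on a plate edge and the open end's rim, open end pointing away from the robot (+-0.3 rad); does not roll. Through bore 36 or 26 mm: which is not told, try it on the gauge
- gauge: fixed gauge: base 90 x 90 x 10 mm with an upright steel post in its middle, 30 mm diameter from 10 to 54 mm above the bench, then a nose tapering to 14 mm at its tip, 70 mm up. Origin under the base's middle, at bench level. A socket that fits rests with its foot on the base (origin 10 mm above the bench); a tight one stops on the nose, origin about 58 mm up
- gauge_tip (a point): the tip of the gauge post, 70 mm above the bench
- tray_in (a point): centre of the inner floor, 8 mm above the bench, of the fixed rectangular wooden tray: 260 (its x) x 130 (its y) mm outside, walls 8 mm thick, rim 22 mm above the bench. For sockets that fit; room for two along its x. On the left or the right of the bench
- dish_in (a point): centre of the flat inner floor, 5 mm above the bench, of the fixed round steel dish: floor about 162 mm across, 196 mm over the rim, rim 16 mm above the bench. For a socket that sticks. On the other side of the bench from the tray
- tape_roll: bystander: a roll of yellow tape standing flat, 72 mm across, 40 mm high; origin on its underside
- rivet_tin: bystander: a closed aluminium tin of rivets, 76 mm across, 55 mm high; origin on its underside
- wax_jar: bystander: a closed amber jar, 68 mm across, 75 mm high; origin on its underside
There are look-alikes about, which are no part of the job. What is shaped like the socket_long but purple or turquoise is not meant.

How it is judged (in metres and radians):
On the way, in this order (a step that is already met when the one before it is completed fails the run):
1. the long socket (130 mm), if present, is upright on the gauge post, centred within 8 mm, fully home on the base (z of socket_long in the frame of gauge below 0.015 m and horizontal distance between socket_long and gauge below 0.008 m and angle between socket_long's own z axis and vertical below 0.12 rad), for 0.2 s.
2. the middle socket (105 mm), if present, is upright on the gauge post, centred within 8 mm, stuck on the nose of the post (z of socket_middle in the frame of gauge below 0.066 m and horizontal distance between socket_middle and gauge below 0.008 m and angle between socket_middle's own z axis and vertical below 0.12 rad), for 0.2 s.
3. the short socket (80 mm), if present, is upright on the gauge post, centred within 8 mm, fully home on the base (z of socket_short in the frame of gauge below 0.015 m and horizontal distance between socket_short and gauge below 0.008 m and angle between socket_short's own z axis and vertical below 0.12 rad), for 0.2 s.
At the end, for the whole second after the job is handed in: Every socket present stands upright (within 0.08 rad), at rest, its foot flat on its container's floor (6 mm): those that slid home in the tray (within 95 mm along, 35 mm across of its centre), one that stuck in the dish (within 60 mm of its centre) (angle between each of socket_long, socket_middle, socket_short's own z axis and vertical below 0.08 rad and linear speed of each of socket_long, socket_middle, socket_short below 0.02 m/s and z of socket_long in the frame of tray_in between -0.005 and 0.006 m and x of socket_long in the frame of tray_in between -0.095 and 0.095 m and y of socket_long in the frame of tray_in between -0.035 and 0.035 m and z of socket_middle in the frame of dish_in between -0.005 and 0.006 m and horizontal distance between socket_middle and dish_in below 0.06 m and z of socket_short in the frame of tray_in between -0.005 and 0.006 m and x of socket_short in the frame of tray_in between -0.095 and 0.095 m and y of socket_short in the frame of tray_in between -0.035 and 0.035 m); the robot touches nothing.
It fails at once if a bystander is shoved more than 5 cm or knocked over (distance of any of tape_roll, rivet_tin, wax_jar from where it was at the start of the episode above 0.05 m or angle between any of tape_roll, rivet_tin, wax_jar's own z axis and vertical above 0.7 rad).
Of socket_long, socket_middle, socket_short only 2 to 3 are there at a start; the rules pass over those that are not, and their reading is None.
At some moment in a run one of socket_long, socket_middle, socket_short may be knocked a few centimetres aside while the robot is not near it.
Once in a run the grip may slacken for a moment while it holds something.
It also fails if it takes over 210 s, if anything falls off the work surface, if the arm or the gripper's body presses on something with over 40 N, if the wrist force passes 120 N, or if a joint passes its speed limit or range.

## Working session

There is one attempt and no reset: what is moved stays moved. The work goes in short steps, Python scripts to look and compute and a tool call to move; the robot and the scene stay as the last step left them, time stands still between calls to the robot, and variables do not carry over. Pictures are saved under pics/ and viewed, at most 14 in all, crops included, and the job is handed in when it is done.

Besides the shell and the picture viewer there is one more tool, called as name(argument=value, ...) on one line, values as JSON. send_rows: Moves the arm, as the interface text tells. Scaled input: -1 to 1 covers 50 cm each way for a shift and 90 degrees each way for a turn. Its arguments: {"type":"object","properties":{"deltas":{"type":"array","items":{"type":"number","minimum":-1,"maximum":1}}},"required":["deltas"]}

```bash
mkdir -p pics; ls
python3 - <<'E'
from cell import r
import cv2,numpy as np
for n in ("scene","top"):
    cv2.imwrite(f"pics/{n}0.png",r.grab_frame(n))
    p=r.camera_params(n); print(n,np.round(p["camera_matrix"],1).tolist(),p["D"],np.round(p["pose"],3).tolist())
print(r.sense())
E
```

```text
pics
scene [[413.6, 0.0, 285.2], [0.0, 413.6, 211.0], [0.0, 0.0, 1.0]] [-0.02540035  0.          0.          0.          0.        ] [[-0.499, -0.739, 0.452, 937.534], [0.867, -0.422, 0.266, 304.251], [-0.006, 0.525, 0.851, 957.578], [0.0, 0.0, 0.0, 1.0]]
top [[426.2, 0.0, 275.8], [0.0, 426.2, 208.6], [0.0, 0.0, 1.0]] [-0.02222201  0.          0.          0.          0.        ] [[-0.016, 0.997, -0.078, 391.02], [-1.0, -0.017, -0.013, 30.197], [-0.014, 0.078, 0.997, 1114.171], [0.0, 0.0, 0.0, 1.0]]
{'clock': 0.1, 'joints': array([ 1.17449405e+00,  2.07322745e-01,  1.54278527e+00, -1.83885871e-05,
        1.39352506e+00, -1.50475189e-01]), 'joint_vel': array([-0.00230507, -0.00153077, -0.00291568,  0.00013375,  0.00094451,
       -0.00028638]), 'joint_torque': array([-1.54513793e-03, -3.71870255e+01, -2.82285047e+01,  6.98757428e-02,
        3.11992317e-02, -6.97607629e-05]), 'eef_pos': array([139.61973785, 556.95872075, 164.82610433]), 'tool_rot': array([-3.13957257e+00, -2.87986796e-04,  2.89576854e+00]), 'force': array([-0.34092567,  0.42022937, -0.26405972]), 'moment': array([-0.01571612,  0.01673798, -0.05051169]), 'grasp_force': 0.0, 'finger_gap': 93.92511991627254}
```

View pics/scene0.png

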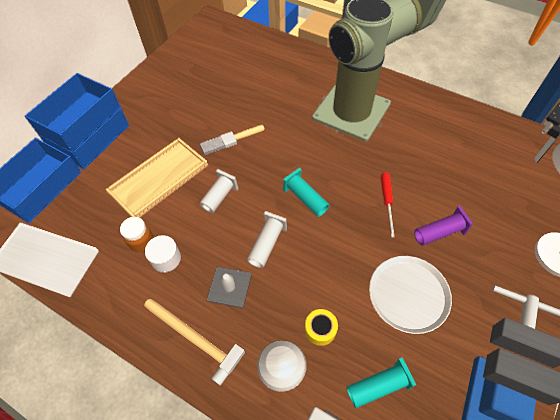

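View pics/top0.png

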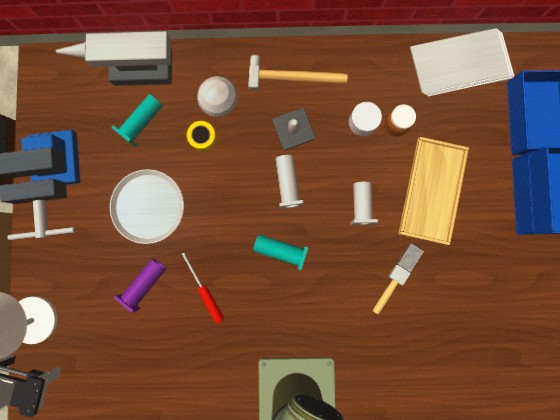

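The scene view shows two grey steel sockets, at (219,190) and (267,240). The gauge is at (229,287), the tray at (157,177), the dish at (410,294) and the tape at (321,327). The jar and tin are at (134,234) and (163,253).

In the top view the sockets are at (288,180) and (363,203), the gauge at (293,128), the tray at (434,190) and the dish at (146,206). The third socket is absent.

```bash
cat > h.py <<'E'
from cell import r
import cv2,numpy as np
from scipy.spatial.transform import Rotation as Rot
def cast(p,uv,z):
    "pixels -> world points on the plane at height z"
    uv=np.asarray(uv,float).reshape(-1,1,2)
    n=cv2.undistortPoints(uv,p["camera_matrix"],np.asarray(p["D"],float))[:,0]
    T=p["pose"]; d=np.c_[n[:,0],-n[:,1],-np.ones(len(n))]@T[:3,:3].T
    o=T[:3,3]; return o+d*((z-o[2])/d[:,2])[:,None]
def proj(p,P):
    T=np.linalg.inv(p["pose"]); q=np.asarray(P,float).reshape(-1,3)@T[:3,:3].T+T[:3,3]
    q=q*[1,-1,-1]
    return cv2.projectPoints(q,np.zeros(3),np.zeros(3),p["camera_matrix"],np.asarray(p["D"],float))[0][:,0]
def grey(im,lo=110,smax=45,hi=256):
    h=cv2.cvtColor(im,cv2.COLOR_BGR2HSV)
    return ((h[...,1]<smax)&(h[...,2]>=lo)&(h[...,2]<hi)).astype(np.uint8)*255
def blobs(m,amin=150):
    return [c for c in cv2.findContours(m,cv2.RETR_EXTERNAL,cv2.CHAIN_APPROX_NONE)[0] if cv2.contourArea(c)>amin]
E
python3 - <<'E'
from h import *
im=r.grab_frame("top");p=r.camera_params("top")
for nm,m in (("light",grey(im)),("dark",grey(im,40,60,110)),("wood",cv2.inRange(cv2.cvtColor(im,cv2.COLOR_BGR2HSV),(15,60,150),(28,200,255))),("yel",cv2.inRange(cv2.cvtColor(im,cv2.COLOR_BGR2HSV),(25,200,150),(33,255,255)))):
  for c in blobs(m):
    (u,v),(w,h),a=cv2.minAreaRect(c)
    if 40<v<330 and 100<u<500:
        b=cast(p,cv2.boxPoints(((u,v),(w,h),a)),{"wood":22,"light":25,"dark":10,"yel":40}[nm])
        e=np.linalg.norm(np.diff(b[:3],axis=0),axis=1)
        print(nm,round(u),round(v),round(cv2.contourArea(c)),"ctr",b.mean(0).round(),"sides",e.round(),"edgedir",np.degrees(np.arctan2(*(b[1]-b[0])[1::-1])).round(1))
E
```

```text
light 406 264 573 ctr [ 330. -284.   25.] sides [102.  41.] edgedir -35.6
light 364 203 614 ctr [ 487. -183.   25.] sides [ 59. 108.] edgedir -91.0
light 146 206 4153 ctr [488. 378.  25.] sides [191. 189.] edgedir -91.1
light 289 181 711 ctr [548.  10.  25.] sides [ 55. 136.] edgedir -86.7
light 403 116 379 ctr [ 713. -291.   25.] sides [59. 59.] edgedir -46.0
light 364 118 718 ctr [ 709. -190.   25.] sides [88. 76.] edgedir -45.8
light 214 96 840 ctr [777. 202.  25.] sides [102.  86.] edgedir -9.3
light 254 72 229 ctr [840.  97.  25.] sides [24. 85.] edgedir -91.4
light 111 46 2348 ctr [920. 479.  25.] sides [300.  77.] edgedir -90.2
light 462 62 4652 ctr [ 857. -453.   25.] sides [254. 143.] edgedir -78.5
dark 293 129 1040 ctr [689.  -4.  10.] sides [88. 89.] edgedir -70.2
dark 136 69 1523 ctr [862. 414.  10.] sides [239. 133.] edgedir -71.6
wood 385 296 243 ctr [ 250. -228.   22.] sides [96. 19.] edgedir -34.6
wood 433 190 5112 ctr [ 518. -362.   22.] sides [262. 138.] edgedir -13.5
wood 303 75 707 ctr [827. -33.  22.] sides [ 26. 233.] edgedir -3.6
yel 200 134 536 ctr [671. 236.  40.] sides [67. 68.] edgedir -91.3
```

Run:
```python
from h import *
im=r.grab_frame("top")
cv2.imwrite("pics/topc.png",cv2.resize(im[90:250,250:480],None,fx=3.4,fy=3.4,interpolation=cv2.INTER_CUBIC))
```

```text
(no output)
```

View pics/topc.png

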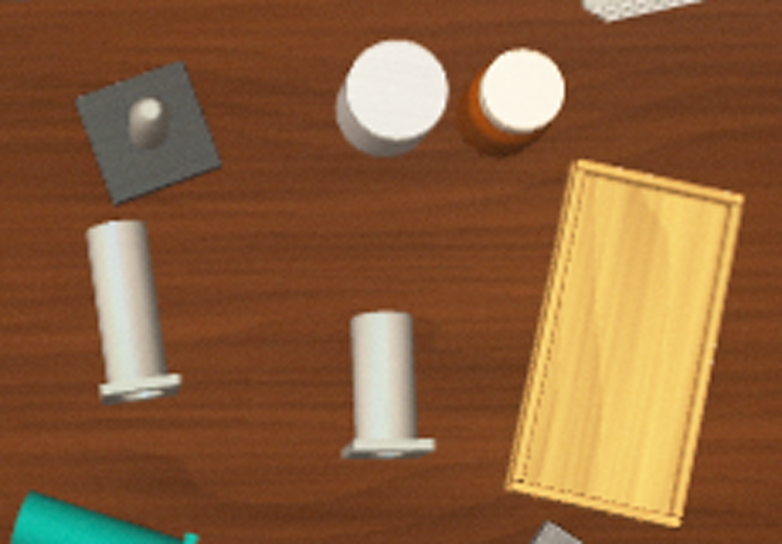

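Zoomed top view: the long socket (left) and the middle one (right) both have their open ends pointing up the picture (+x). The gauge base is a dark square, and the tin and jar sit above and left of the tray. The short socket is absent.

```bash
cat >> h.py <<'E'
def orient(phi,e):
    "heading phi, e = tilt of tool z from straight down towards the heading (deg)"
    f,e=np.radians([phi,e]); a=np.array([np.cos(f),np.sin(f),0]); y=np.array([-np.sin(f),np.cos(f),0])
    z=np.sin(e)*a-np.cos(e)*np.array([0,0,1]); return np.c_[np.cross(y,z),y,z]
def go(G,phi,e,s=None):
    "numbers to bring the grasp point to G with that orientation"
    s=s or r.sense(); M=orient(phi,e); P=np.asarray(G,float)+19*M[:,2]
    R0=Rot.from_euler("xyz",s["tool_rot"]).as_matrix()
    w=Rot.from_matrix(M@R0.T).as_rotvec()
    print("P",P.round(1),"delta",((P-s["eef_pos"])/500).round(4).tolist(),(w/(np.pi/2)).round(4).tolist())
def grasp_pt():
    s=r.sense(); R0=Rot.from_euler("xyz",s["tool_rot"]).as_matrix(); z=R0[:,2]
    print("t",round(s["clock"],2),"G",(s["eef_pos"]-19*z).round(1),"z",z.round(3),"y",R0[:,1].round(3),"gap",round(s["finger_gap"],1),"F",s["force"].round(1),"J",s["joints"].round(2))
def lying(im,p,near,zc=25):
    "lying socket nearest to the world point: foot and mouth on its axis, heading, length"
    best=min((c for c in blobs(grey(im),300)),key=lambda c:np.linalg.norm(cast(p,c.reshape(-1,2).mean(0),zc)[0,:2]-near))
    m=np.zeros(im.shape[:2],np.uint8); cv2.drawContours(m,[best],-1,255,-1)
    v,u=np.nonzero(m); W=cast(p,np.c_[u,v],zc)[:,:2]
    d=np.array([1.,0]); 
    for _ in range(4):
        n=np.array([-d[1],d[0]]); s=W@d; lo,hi=s.min(),s.max()
        k=np.linspace(lo+28,hi-6,20); mid=[]
        for q in k:
            t=(W@n)[abs(s-q)<2.5]; mid.append(q*d+n*(t.min()+t.max())/2)
        mid=np.array(mid); d=np.linalg.svd(mid-mid.mean(0))[2][0]; d*=np.sign(d[0])
    wid=np.mean([np.ptp((W@n)[abs(s-q)<2.5]) for q in k])
    c=mid.mean(0); s=(W-c)@d
    print("axis pt",c.round(1),"heading",np.degrees(np.arctan2(d[1],d[0])).round(1),"foot",(c+s.min()*d).round(1),"mouth",(c+s.max()*d).round(1),"len",np.ptp(s).round(1),"tube w",wid.round(1))
E
python3 - <<'E'
from h import *
im=r.grab_frame("top");p=r.camera_params("top")
lying(im,p,(548,10)); lying(im,p,(487,-183))
go((550,10,150),3,-45)
E
```

```text
axis pt [558.7  16.4] heading 6.1 foot [480.   8.] mouth [615.5  22.5] len 136.3 tube w 37.0
axis pt [ 498.  -177.3] heading 0.9 foot [ 432.7 -178.4] mouth [ 541.3 -176.6] len 108.6 tube w 38.8
P [536.6   9.3 136.6] delta [0.7937, -1.0961, -0.0575] [0.0491, 0.4993, 0.1797]
```

send_rows(deltas=[0.4,-0.55,0.2,0,0,0.09,1,0.4,-0.55,0.2,0,0,0.09,1,0.4,-0.55,0.2,0,0,0.18,1,0.4,-0.55,0.2,0,0,0.18,1,0.6,-0.8,0.2,0,0,0.18,1,0.6,-0.8,0.2,0,0,0.18,1,0.8,-1.0,0.2,0,0,0.18,1,0.8,-1.0,0.2,0,0,0.18,1,0.8,-1.0,0.2,0,0,0.18,1,0.8,-1.0,0.2,0,0,0.18,1,0.8,-1.0,0.2,0,0,0.18,1,0.8,-1.0,0.2,0,0,0.18,1])

```text
clock: 1.75
eef_pos: [540.6, 56.1, 265.3]
tool_rot: [3.142, -0.001, -3.108]
force: [-0.4, 0.2, 0.0]
finger_gap: 93.9
grasp_force: 0.0
```

Run:
```python
from h import *
grasp_pt()
p=r.camera_params("wrist"); im=r.grab_frame("wrist"); cv2.imwrite("pics/w1.png",im)
print(p["pose"].round(2).tolist(),p["camera_matrix"].round().tolist())
lying(im,p,(555,15))
go((550,15,150),5,-45)
```

```text
t 1.75 G [540.7  56.1 284.3] z [-0.001  0.    -1.   ] y [-0.034  0.999  0.   ] gap 93.9 F [-0.4  0.2  0. ] J [-0.06  0.08  1.48 -0.    1.58 -1.66]
[[-0.03, -0.97, -0.24, 469.33], [1.0, -0.03, -0.01, 53.51], [0.0, -0.24, 0.97, 484.12], [0.0, 0.0, 0.0, 1.0]] [[289.0, 0.0, 281.0], [0.0, 289.0, 214.0], [0.0, 0.0, 1.0]]
axis pt [559.  16.] heading 7.2 foot [479.1   5.9] mouth [617.1  23.4] len 139.1 tube w 44.0
P [536.6  13.8 136.6] delta [-0.0063, -0.087, -0.2576] [-0.031, 0.4983, 0.0315]
```

View pics/w1.png

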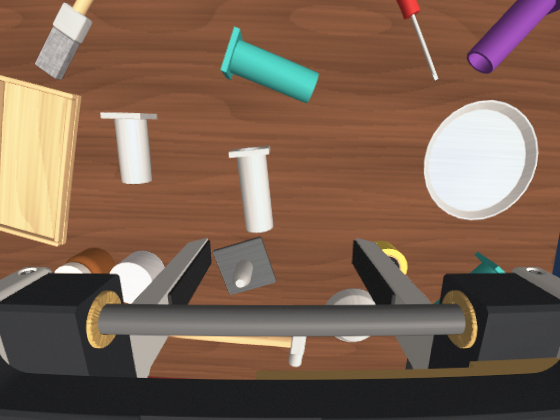

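The wrist view shows the long socket at (255,190) with its foot plate at the top, the middle one at (133,148), the gauge at (244,266) and the dish at (482,160). I'm tilting the tool for the grasp.

Run:
```python
from h import *
go((538,13.4,110),7,-45)
```

```text
P [524.7  11.8  96.6] delta [-0.0302, -0.0911, -0.3376] [-0.0397, 0.4978, 0.0526]
```

send_rows(deltas=[-0.03,-0.09,-0.1,-0.01,0.12,0.0525,1,-0.03,-0.09,-0.1,-0.02,0.24,0.0525,1,-0.03,-0.09,-0.1,-0.03,0.36,0.0525,1,-0.03,-0.091,-0.2,-0.04,0.498,0.0525,1,-0.03,-0.091,-0.338,-0.04,0.498,0.0525,1,-0.03,-0.091,-0.338,-0.04,0.498,0.0525,1,-0.03,-0.091,-0.338,-0.04,0.498,0.0525,1,-0.03,-0.091,-0.338,-0.04,0.498,0.0525,1,-0.03,-0.091,-0.338,-0.04,0.498,0.0525,1])

```text
clock: 2.92
eef_pos: [527.2, 12.1, 101.5]
tool_rot: [-3.139, -0.775, -3.019]
force: [0.1, 0.3, 0.3]
finger_gap: 94.0
grasp_force: 0.0
```

Run:
```python
from h import *
grasp_pt()
go((538,13.4,28),7,-45)
```

```text
t 2.92 G [540.4  13.8 115. ] z [-0.695 -0.088 -0.714] y [-0.124  0.992 -0.001] gap 94.0 F [0.1 0.3 0.3] J [-0.05  0.81  1.02 -0.14  2.07 -1.76]
P [524.7  11.8  14.6] delta [-0.0051, -0.0007, -0.1738] [0.0002, 0.0064, -0.0011]
```

send_rows(deltas=[0,0,-0.06,0,0,0,1,0,0,-0.11,0,0,0,1,0,0,-0.15,0,0,0,1,0,0,-0.164,0,0,0,1,0,0,-0.164,0,0,0,1,0,0,-0.164,0,0,0,1])

```text
clock: 3.68
eef_pos: [525.6, 12.2, 15.5]
tool_rot: [-3.141, -0.783, -3.018]
force: [-0.1, -0.2, -0.2]
finger_gap: 93.8
grasp_force: 0.0
```

Run:
```python
from h import *
grasp_pt()
cv2.imwrite("pics/w2.png",r.grab_frame("wrist"))
```

```text
t 3.67 G [538.9  13.8  29. ] z [-0.7   -0.087 -0.709] y [-0.124  0.992 -0.   ] gap 93.8 F [-0.1 -0.2 -0.2] J [-0.05  0.92  1.04 -0.13  1.96 -1.75]
```

View pics/w2.png

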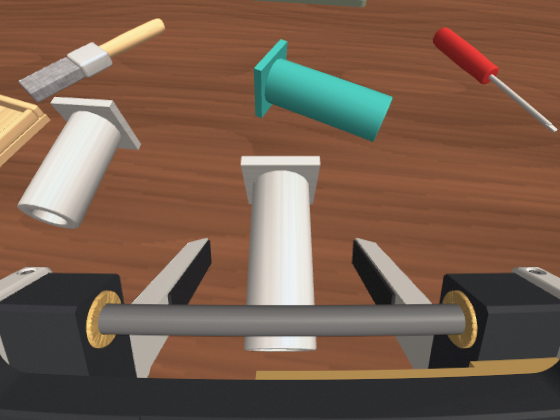

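The long socket sits centred between the fingers (tube at (282,250), plate at the top). I'm closing and lifting.

send_rows(deltas=[0,0,0,0,0,0,0,0,0,0,0,0,0,0,0,0,0,0,0,0,0,0,0,0,0,0,0,0,0,0,0,0,0,0,0,0,0,0,0,0,0,0,0,0,0,0.1,0,0,0,0,0,0,0.2,0,0,0,0,0,0,0.3,0,0,0,0,0,0,0.3,0,0,0,0,0,0,0.3,0,0,0,0])

```text
invalid input at $.deltas: expected a multiple of 7 numbers
```

Run:
```python
from h import *
grasp_pt()
go((540,13,230),5,47.8)
```

```text
t 3.73 G [539.   13.8  29.1] z [-0.7   -0.087 -0.709] y [-0.124  0.992 -0.   ] gap 93.7 F [-0.1  0.4 -0.3] J [-0.05  0.92  1.04 -0.13  1.96 -1.75]
P [554.   14.2 217.2] delta [0.0566, 0.0041, 0.4032] [0.1085, -1.0238, -0.0179]
```

send_rows(deltas=[0,0,0,0,0,0,0,0,0,0,0,0,0,0,0,0,0,0,0,0,0,0,0,0,0,0,0,0,0,0,0,0,0,0,0,0,0,0,0,0,0,0,0,0,0.1,0,0,0,0,0,0,0.2,0,0,0,0,0,0,0.3,0,0,0,0,0,0,0.4,0,0,0,0,0,0,0.4,0,0,0,0])

```text
clock: 5.1
eef_pos: [527.4, 12.1, 219.7]
tool_rot: [-3.139, -0.774, -3.02]
force: [0.8, 0.7, 0.3]
finger_gap: 0.0
grasp_force: 0.0
```

Run:
```python
from h import *
grasp_pt()
go((560,10,230),3,47.8)
```

```text
t 5.1 G [540.6  13.8 233.2] z [-0.694 -0.088 -0.715] y [-0.123  0.992 -0.002] gap 0.0 F [0.8 0.7 0.3] J [-0.05  0.71  0.94 -0.16  2.25 -1.8 ]
P [574.1  10.7 217.2] delta [0.0933, -0.0028, -0.0048] [0.091, -1.02, -0.0343]
```

Run:
```python
from h import *
p=r.camera_params("wrist");im=r.grab_frame("wrist");lying(im,p,(540,15))
cv2.imwrite("pics/w3.png",im)
p=r.camera_params("top");lying(r.grab_frame("top"),p,(540,15))
```

```text
axis pt [492.4  21.3] heading -19.2 foot [445.8  37.6] mouth [518.2  12.3] len 76.6 tube w 20.1
axis pt [ 499.2 -176.9] heading -0.4 foot [ 435.3 -176.5] mouth [ 541.  -177.2] len 105.7 tube w 37.0
```

View pics/w3.png

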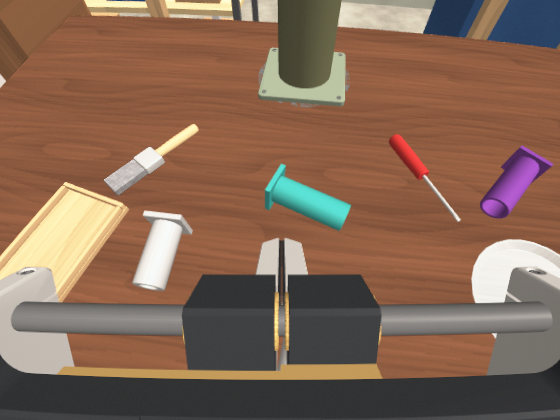

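The fingers are shut with nothing between them, and the long socket isn't visible from the wrist. I'm checking the scene camera.

Run:
```python
from h import *
im=r.grab_frame("scene");cv2.imwrite("pics/s2.png",im)
```

```text
(no output)
```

View pics/s2.png

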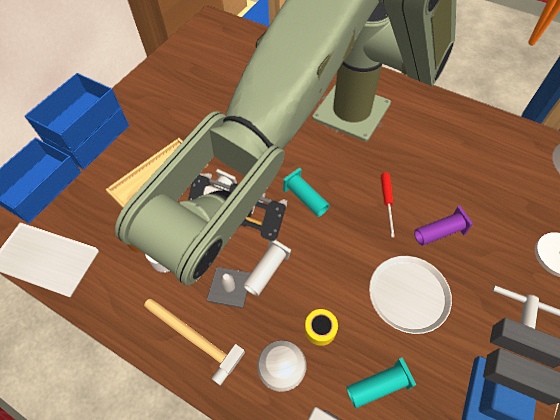

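The long socket has been squeezed forward: its plate is now at (282,250) and its mouth at (255,285), beside the gauge. Most likely the fingers had not finished closing when the lift began. I'm backing off to re-measure.

send_rows(deltas=[0,0,0.1,0,-0.1,0,1,0,0,0.1,0,-0.2,0,1,0,0,0.15,0,-0.3,0,1,0,0,0.15,0,-0.4,0,1,0,0,0.15,0.04,-0.498,0,1,0,0,0.15,0.04,-0.498,0,1,0,0,0.15,0.04,-0.498,0,1,0,0,0.15,0.04,-0.498,0,1])

```text
clock: 6.25
eef_pos: [526.0, 12.3, 288.9]
tool_rot: [-3.111, -0.002, -3.03]
force: [0.0, 0.2, -0.7]
finger_gap: 76.9
grasp_force: 0.0
```

Run:
```python
from h import *
grasp_pt()
p=r.camera_params("wrist");im=r.grab_frame("wrist");lying(im,p,(590,30))
cv2.imwrite("pics/w4.png",im)
```

```text
t 6.25 G [526.   12.8 307.9] z [ 0.001 -0.031 -1.   ] y [-0.111  0.993 -0.03 ] gap 76.9 F [ 0.   0.2 -0.7] J [-0.12  0.03  1.48 -0.03  1.62 -1.8 ]
axis pt [650.5  22. ] heading -31.2 foot [548.3  83.9] mouth [734.  -28.6] len 217.1 tube w 67.1
```

View pics/w4.png

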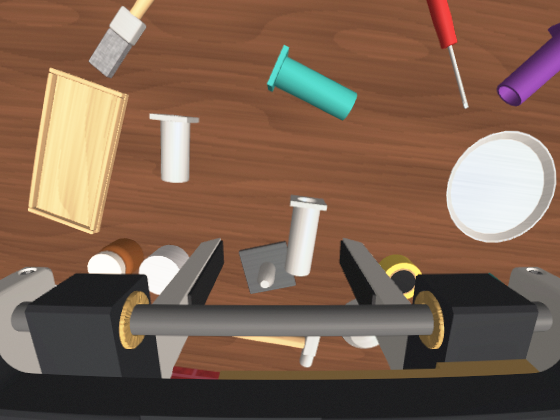

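The long socket is now at (303,237), with its foot at (308,203) and its mouth at (299,272), just left of the gauge base at (267,266).

Run:
```python
from h import *
p=r.camera_params("wrist");im=cv2.imread("pics/w4.png")
for lo in(140,170):
    g=im.copy(); k=grey(g,lo); g[k==0]=0; g[:,:275]=0; g[276:]=0
    lying(g,p,(600,55))
pp=r.camera_params("top");im=r.grab_frame("top")
for (u,v) in blobs(grey(cv2.imread("pics/topc.png"),40,60,110))[:0]: pass
# gauge base in top and wrist
a=cv2.imread("pics/top0.png");c=min(blobs(grey(a,40,60,110),600),key=lambda c:np.linalg.norm(c.reshape(-1,2).mean(0)-[293,129]))
b=cv2.boxPoints(cv2.minAreaRect(c)); print("gauge top",cast(pp,b,10).mean(0).round(1))
q=cast(p,[[239,257],[286,243],[250,292],[296,279]],10);print(q.round(), q.mean(0).round(1))
print("tip pix top", proj(pp,(689,-4,70)),"wrist",proj(p,(689,-4,70)))
```

```text
axis pt [626.1  52.9] heading -1.5 foot [542.3  55. ] mouth [687.9  51.3] len 145.7 tube w 40.4
axis pt [626.2  54.5] heading -1.8 foot [542.9  57.1] mouth [687.4  52.6] len 144.6 tube w 37.1
gauge top [688.5  -4.3  10. ]
[[671. -58.  10.]
 [633.  25.  10.]
 [741. -32.  10.]
 [702.  52.  10.]] [687.   -3.5  10. ]
tip pix top [[293.57144939 121.9347023 ]] wrist [[264.48703507 284.38777084]]
```

Run:
```python
from h import *
grasp_pt()
go((680,50,340),0,0)
```

```text
t 6.35 G [526.   12.9 308.1] z [ 0.001 -0.03  -1.   ] y [-0.111  0.993 -0.03 ] gap 85.1 F [-1.1  0.  -0.2] J [-0.12  0.03  1.48 -0.03  1.62 -1.8 ]
P [680.  50. 321.] delta [0.308, 0.0753, 0.0639] [0.0194, -0.0002, -0.0711]
```

send_rows(deltas=[0.1,0.03,0.06,0.02,0,-0.07,1,0.2,0.06,0.06,0.02,0,-0.07,1,0.308,0.075,0.06,0.02,0,-0.07,1,0.308,0.075,0.06,0.02,0,-0.07,1,0.308,0.075,0.06,0.02,0,-0.07,1,0.308,0.075,0.06,0.02,0,-0.07,1,0.308,0.075,0.06,0.02,0,-0.07,1])

```text
clock: 7.22
eef_pos: [678.3, 49.6, 321.8]
tool_rot: [3.141, 0.004, -3.141]
force: [0.3, 0.4, 0.3]
finger_gap: 93.8
grasp_force: 0.0
```

Run:
```python
from h import *
grasp_pt()
p=r.camera_params("wrist");im=r.grab_frame("wrist");print(p["pose"][:3,3].round(1))
cv2.imwrite("pics/w5.png",im)
print("gauge tip pred",proj(p,(688.5,-4,70)).round(1))
for lo in (120,150):
  for c in blobs(grey(im,lo),200):
    x=c.reshape(-1,2); 
    if x[:,1].mean()<300: print(lo,x.mean(0).round(),x.min(0),x.max(0),cast(p,cv2.boxPoints(cv2.minAreaRect(c)),25)[:,:2].round().tolist())
```

```text
t 7.22 G [678.3  49.6 340.8] z [ 0.004  0.    -1.   ] y [-0.001  1.     0.   ] gap 93.8 F [0.3 0.4 0.3] J [-0.05  0.37  1.02  0.    1.75 -1.63]
[605.9  49.3 540.3]
gauge tip pred [[248.4 191.4]]
120 [469. 263.] [426 259] [503 271] [[829.0, 332.0], [830.0, 489.0], [856.0, 495.0], [854.0, 335.0]]
120 [305. 264.] [298 244] [313 285] [[882.0, 81.0], [795.0, 86.0], [797.0, 112.0], [885.0, 108.0]]
120 [171. 274.] [134 238] [207 303] [[921.0, -251.0], [772.0, -105.0], [808.0, -70.0], [963.0, -215.0]]
120 [ 36. 264.] [  0 228] [ 95 300] [[807.0, -545.0], [750.0, -331.0], [859.0, -319.0], [926.0, -543.0]]
120 [378. 255.] [333 206] [429 303] [[757.0, 124.0], [706.0, 207.0], [922.0, 352.0], [986.0, 263.0]]
120 [ 88. 196.] [ 69 179] [107 214] [[694.0, -355.0], [658.0, -291.0], [714.0, -261.0], [752.0, -325.0]]
120 [148. 196.] [122 174] [175 220] [[695.0, -256.0], [644.0, -170.0], [711.0, -131.0], [766.0, -218.0]]
120 [272. 154.] [243 100] [300 198] [[705.0, -22.0], [529.0, 24.0], [546.0, 100.0], [725.0, 59.0]]
120 [143.  55.] [114  26] [165 100] [[423.0, -222.0], [425.0, -138.0], [539.0, -147.0]
[... 237 characters left out ...]
 0 228] [ 95 299] [[807.0, -544.0], [750.0, -331.0], [857.0, -319.0], [924.0, -543.0]]
150 [358. 233.] [334 207] [384 258] [[752.0, 133.0], [716.0, 220.0], [795.0, 257.0], [833.0, 167.0]]
150 [ 88. 196.] [ 69 179] [107 214] [[694.0, -355.0], [658.0, -291.0], [714.0, -261.0], [752.0, -325.0]]
150 [148. 196.] [122 177] [175 220] [[670.0, -238.0], [670.0, -140.0], [750.0, -147.0], [750.0, -248.0]]
150 [282. 132.] [264 100] [300 181] [[541.0, 21.0], [540.0, 82.0], [678.0, 84.0], [678.0, 19.0]]
150 [142.  54.] [114  26] [165 100] [[423.0, -222.0], [425.0, -138.0], [539.0, -147.0], [538.0, -235.0]]
150 [474.  70.] [420  10] [528 130] [[540.0, 251.0], [371.0, 327.0], [434.0, 502.0], [617.0, 431.0]]
```

View pics/w5.png

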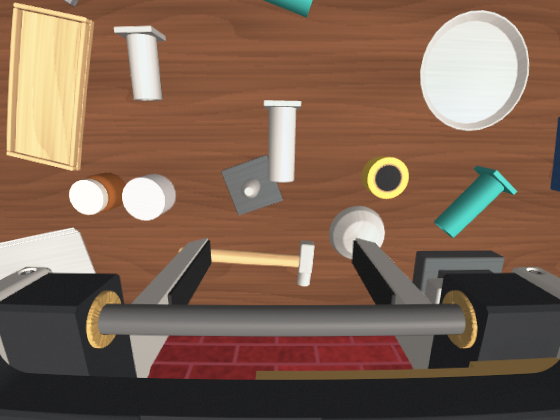

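The socket now lies clear of the gauge, with its foot at (282,103) and its mouth at (282,180). At 45° the gripper body would come too near the post there. So I'll grasp it near-vertical, carry it back to open bench, and regrasp at 45°.

Run:
```python
from h import *
p=r.camera_params("wrist");im=cv2.imread("pics/w5.png")
g=im.copy(); g[grey(g,150)==0]=0; g[:,:262]=0; g[183:]=0; lying(g,p,(610,52))
k=grey(im,190)[150:182]; 
for v in (115,140,165,178): 
    x=np.nonzero(grey(im,120)[v,262:310])[0]+262; print(v,x.min(),x.max())
go((604,50,110),0,-10); go((604,50,28),0,-10)
```

```text
axis pt [620.5  52.4] heading -1.6 foot [541.1  54.6] mouth [678.   50.7] len 136.9 tube w 39.6
115 270 295
140 270 294
165 262 293
178 266 293
P [600.7  50.   91.3] delta [-0.1555, 0.0008, -0.4608] [-0.0004, 0.1136, -0.0006]
P [600.7  50.    9.3] delta [-0.1555, 0.0008, -0.6248] [-0.0004, 0.1136, -0.0006]
```

send_rows(deltas=[-0.15,0.003,-0.1,0,0.113,0,1,-0.15,0.003,-0.2,0,0.113,0,1,-0.15,0.003,-0.3,0,0.113,0,1,-0.155,0.003,-0.4,0,0.113,0,1,-0.159,0.003,-0.5,0,0.113,0,1,-0.159,0.003,-0.58,0,0.113,0,1,-0.159,0.003,-0.61,0,0.113,0,1,-0.159,0.003,-0.621,0,0.113,0,1,-0.159,0.003,-0.621,0,0.113,0,1,-0.159,0.003,-0.621,0,0.113,0,1])

```text
clock: 8.52
eef_pos: [601.2, 51.1, 11.4]
tool_rot: [3.141, -0.172, -3.14]
force: [-0.7, -1.0, 0.3]
finger_gap: 94.1
grasp_force: 0.0
```

send_rows(deltas=[0,0,0,0,0,0,0,0,0,0,0,0,0,0,0,0,0,0,0,0,0,0,0,0,0,0,0,0,0,0,0,0,0,0,0,0,0,0,0,0,0,0,0,0,0,0,0,0,0,0,0,0,0,0,0,0,0,0,0,0,0,0,0,0,0,0,0,0,0,0])

```text
clock: 9.78
eef_pos: [599.6, 51.0, 9.4]
tool_rot: [3.141, -0.176, -3.14]
force: [0.3, -0.7, -0.6]
finger_gap: 24.9
grasp_force: 28.4
```

Run:
```python
from h import *
grasp_pt()
```

```text
t 9.78 G [602.9  51.   28.1] z [-0.175  0.    -0.985] y [-0.001  1.     0.001] gap 24.9 F [ 0.3 -0.7 -0.6] J [-0.05  0.56  1.42 -0.01  1.34 -1.62]
```

Run:
```python
from h import *
cv2.imwrite("pics/w6.png",r.grab_frame("wrist"))
a=r.grab_frame("scene")
w=cv2.imread("pics/w6.png")
cv2.imwrite("pics/c6.png",np.hstack([w[60:340,130:430],cv2.resize(a[180:320,180:330],None,fx=2,fy=2,interpolation=cv2.INTER_CUBIC)]))
```

```text
(no output)
```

View pics/c6.png

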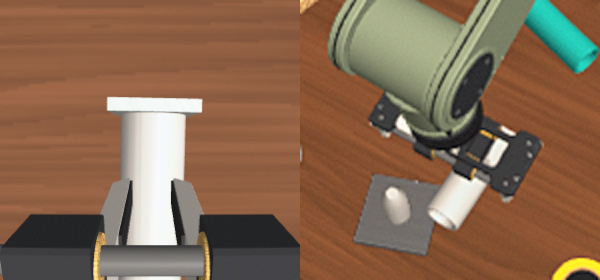

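send_rows(deltas=[0,0,0.02,0,0,0,0,0,0,0.04,0,0,0,0,0,0,0.06,0,0,0,0,0,0,0.08,0,0,0,0,0,0,0.1,0,0,0,0,0,0,0.1,0,0,0,0,0,0,0.1,0,0,0,0,0,0,0.1,0,0,0,0])

```text
clock: 10.88
eef_pos: [598.9, 51.3, 58.7]
tool_rot: [3.141, -0.177, -3.14]
force: [-0.2, -0.4, -2.0]
finger_gap: 24.4
grasp_force: 38.8
```

Run:
```python
from h import *
grasp_pt(); print(r.sense()["grasp_force"])
w=r.grab_frame("wrist");a=r.grab_frame("scene")
cv2.imwrite("pics/c7.png",np.hstack([w[60:340,130:430],cv2.resize(a[180:320,180:330],None,fx=2,fy=2,interpolation=cv2.INTER_CUBIC)]))
```

```text
t 10.88 G [602.2  51.3  77.4] z [-0.176  0.001 -0.984] y [-0.001  1.     0.001] gap 24.4 F [-0.2 -0.4 -2. ] J [-0.05  0.5   1.39 -0.01  1.43 -1.62]
38.81462369739893
```

View pics/c7.png

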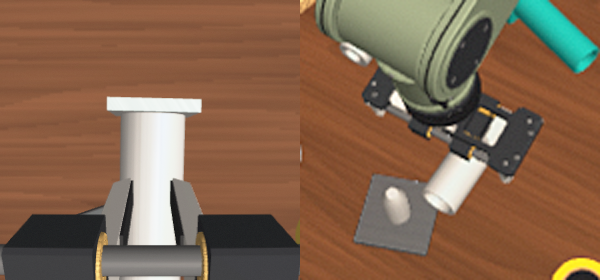

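The socket is lifted and held securely. The left crop shows the fingers around the tube, and the force reads about −2 N. I'm carrying it back to open bench, lowering and opening.

send_rows(deltas=[-0.09,-0.02,0,0,0,0,0,-0.18,-0.04,0,0,0,0,0,-0.18,-0.04,-0.04,0,0,0,0,-0.18,-0.04,-0.07,0,0,0,0,-0.18,-0.04,-0.09,0,0,0,0,-0.18,-0.04,-0.098,0,0,0,0,-0.18,-0.04,-0.098,0,0,0,0,-0.18,-0.04,-0.098,0,0,0,0,-0.18,-0.04,-0.098,0,0,0,1,-0.18,-0.04,-0.098,0,0,0,1,-0.18,-0.04,-0.098,0,0,0,1,-0.18,-0.04,-0.098,0,0,0,1])

```text
clock: 12.48
eef_pos: [509.5, 31.2, 10.4]
tool_rot: [3.141, -0.176, -3.14]
force: [0.4, -0.1, 0.4]
finger_gap: 36.7
grasp_force: 0.0
```

send_rows(deltas=[0,0,0,0,0,0,1,0,0,0,0,0,0,1,0,0,0,0,0,0,1,0,0,0,0,0,0,1,0,0,0,0,0,0,1,0,0,0.1,0,0,0,1,0,0,0.2,0,0.05,0,1,0,0,0.25,0,0.15,0,1,0,0,0.25,0,0.25,0,1,0,0,0.25,0,0.25,0,1,0,0,0.25,0,0.25,0,1])

```text
clock: 13.85
eef_pos: [508.8, 31.3, 135.1]
tool_rot: [3.14, -0.569, -3.14]
force: [0.1, -0.1, 0.8]
finger_gap: 94.0
grasp_force: 0.0
```

Run:
```python
from h import *
grasp_pt()
p=r.camera_params("wrist");w=r.grab_frame("wrist");print(p["pose"].round(2)[:3].tolist())
lying(w,p,(512,31))
for c in blobs(grey(w,120),200):
    x=c.reshape(-1,2)
    if x[:,1].max()<300: print(x.mean(0).round(),x.min(0),x.max(0))
cv2.imwrite("pics/w8.png",w)
```

```text
t 13.85 G [519.1  31.3 151.1] z [-0.539  0.001 -0.842] y [-0.001  1.     0.001] gap 94.0 F [ 0.1 -0.1  0.8] J [-0.08  0.57  1.24 -0.04  1.9  -1.65]
[[-0.0, -0.95, 0.32, 566.36], [1.0, -0.0, -0.0, 30.9], [0.0, 0.32, 0.95, 357.6]]
axis pt [506.7  19.4] heading 7.1 foot [428.6   9.7] mouth [562.9  26.4] len 135.4 tube w 45.3
[108. 223.] [ 74 188] [145 281]
[529. 230.] [485 173] [559 290]
[446. 129.] [423 102] [468 156]
[ 61. 135.] [ 23 100] [ 97 167]
[264.   7.] [208   0] [318  16]
```

View pics/w8.png

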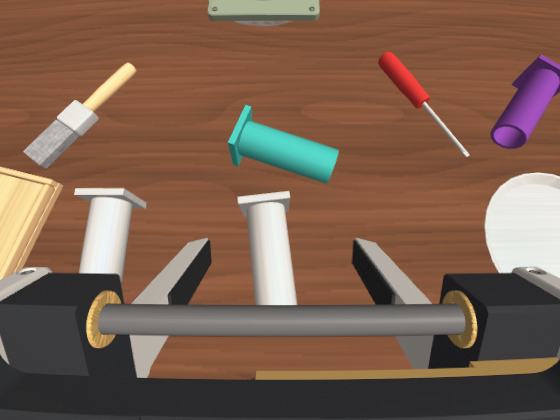

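The long socket lies at (272,255) with its foot at (263,198), turned to a 7° heading. I'm going in at 45°.

Run:
```python
from h import *
go((501,18.5,80),7,-45)
```

```text
P [487.7  16.9  66.6] delta [-0.0428, -0.0289, -0.1394] [-0.0093, 0.1388, 0.0771]
```

send_rows(deltas=[-0.02,-0.029,-0.05,-0.009,0.07,0.077,1,-0.043,-0.029,-0.1,-0.009,0.139,0.077,1,-0.043,-0.029,-0.14,-0.009,0.139,0.077,1,-0.043,-0.029,-0.14,-0.009,0.139,0.077,1,-0.043,-0.029,-0.19,-0.009,0.139,0.077,1,-0.043,-0.029,-0.22,-0.009,0.139,0.077,1,-0.043,-0.029,-0.242,-0.009,0.139,0.077,1,-0.043,-0.029,-0.246,-0.009,0.139,0.077,1,-0.043,-0.029,-0.246,-0.009,0.139,0.077,1,-0.043,-0.029,-0.246,-0.009,0.139,0.077,1])

```text
clock: 15.15
eef_pos: [488.5, 16.7, 12.8]
tool_rot: [3.141, -0.786, -3.019]
force: [0.0, -0.0, -0.5]
finger_gap: 94.0
grasp_force: 0.0
```

Run:
```python
from h import *
grasp_pt()
p=r.camera_params("wrist");w=r.grab_frame("wrist")
lying(w,p,(501,18))
```

```text
t 15.15 G [501.8  18.3  26.2] z [-0.702 -0.086 -0.707] y [-0.122  0.993  0.   ] gap 94.0 F [ 0.  -0.  -0.5] J [-0.05  0.85  1.16 -0.13  1.9  -1.73]
axis pt [489.9  17.2] heading 7.1 foot [411.4   7.4] mouth [546.6  24.3] len 136.2 tube w 48.0
```

send_rows(deltas=[0,0,0,0,0,0,0,0,0,0,0,0,0,0,0,0,0,0,0,0,0,0,0,0,0,0,0,0,0,0,0,0,0,0,0,0,0,0,0,0,0,0,0,0,0,0,0,0,0,0,0,0,0,0,0,0,0,0,0,0,0,0,0,0,0,0,0,0,0,0,0,0,0,0,0,0,0,0,0,0,0,0,0,0])

```text
clock: 16.7
eef_pos: [487.9, 16.7, 12.2]
tool_rot: [3.141, -0.787, -3.019]
force: [0.1, -0.6, -2.4]
finger_gap: 37.1
grasp_force: 28.1
```

The grip is holding (28 N). I'm lifting and swinging the socket upright.

send_rows(deltas=[0,0,0.05,0,0,0,0,0,0,0.13,0,0,0,0,0,0,0.2,0,-0.05,0,0,0,0,0.3,0.018,-0.15,0,0,0.05,0,0.388,0.03,-0.25,0,0,0.1,0,0.388,0.043,-0.35,0,0,0.15,0,0.388,0.055,-0.45,0,0,0.2,0,0.388,0.067,-0.55,0,0,0.25,0,0.388,0.079,-0.65,0,0,0.25,0,0.388,0.092,-0.75,0,0,0.25,0,0.388,0.104,-0.85,0,0,0.25,0,0.388,0.12,-0.98,0,0])

```text
clock: 18.2
eef_pos: [612.4, 17.5, 208.7]
tool_rot: [-3.14, 0.752, -3.016]
force: [1.7, 1.7, -3.1]
finger_gap: 36.7
grasp_force: 28.6
```

send_rows(deltas=[0,0,0,0,0,0,0,0,0,0,0.006,-0.044,0,0,0,0,0,0.006,-0.044,0,0])

```text
clock: 18.58
eef_pos: [613.8, 17.0, 208.4]
tool_rot: [3.14, 0.815, -3.019]
force: [-0.6, -0.3, -2.8]
finger_gap: 36.6
grasp_force: 29.3
```

Run:
```python
from h import *
grasp_pt()
w=r.grab_frame("wrist");a=r.grab_frame("scene");t=r.grab_frame("top");cv2.imwrite("pics/top9.png",t)
cv2.imwrite("pics/c9.png",np.hstack([cv2.resize(w[:,60:500],(420,400)),cv2.resize(a[130:330,180:370],(380,400),interpolation=cv2.INTER_CUBIC)]))
```

```text
t 18.57 G [600.1  15.3 221.5] z [ 0.722  0.091 -0.686] y [-0.124  0.992  0.001] gap 36.6 F [-0.6 -0.3 -2.8] J [-0.31 -0.25  2.16  0.62  0.56 -2.42]
```

View pics/c9.png

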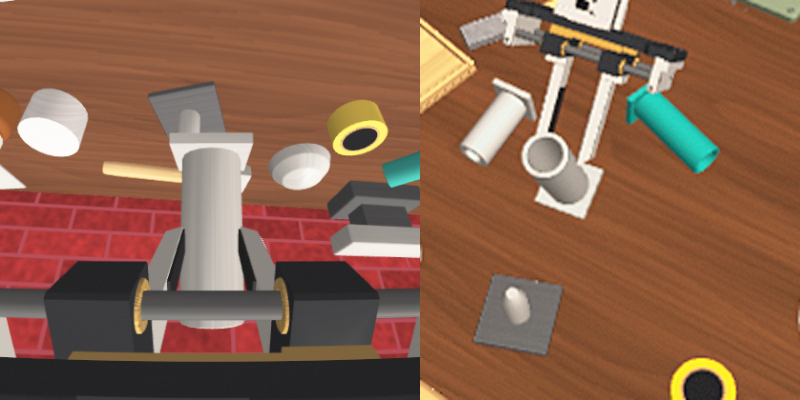

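The socket hangs upright. In the left crop its plate is at (211,150) and the post shows behind at (190,118). In the right crop the mouth is at (545,155) with a wide bore.

Run:
```python
from h import *
s=r.sense(); R0=Rot.from_euler("xyz",s["tool_rot"]).as_matrix(); G=s["eef_pos"]-19*R0[:,2]
ps=r.camera_params("scene");pw=r.camera_params("wrist")
for dz in(0,-8):
 for h in (58,66):
  f=G-[0,0,h]-np.array([0,0,0]); a=np.radians(7);d=np.array([np.cos(a),np.sin(a),0]);n=np.array([-d[1],d[0],0])
  c=[f+29*(i*d+j*n) for i in(-1,1) for j in(-1,1)]
  print(h,"scene mouth",proj(ps,f+[0,0,130]).round(1),"plate",proj(ps,c).round(1).tolist(),"\n wrist mouth",proj(pw,f+[0,0,130]).round(1),"plate",proj(pw,c).round(1).tolist())
 break
im=cv2.imread("pics/c9.png")
g=grey(cv2.cvtColor(cv2.cvtColor(im,cv2.COLOR_BGR2GRAY),cv2.COLOR_GRAY2BGR),0)
print("obs scene mouth 242.5,207.5 plate far corners 261.5,238.5 / 271,211.5; wrist plate outer corners", [(60+x*440/420,y*1.05) for x,y in((170,135),(252,133),(174,170),(248,170))])
```

```text
58 scene mouth [[243.9 199.1]] plate [[243.2, 216.9], [266.9, 225.6], [231.5, 238.1], [255.7, 247.4]] 
 wrist mouth [[281.3 348.6]] plate [[242.3, 153.9], [320.3, 153.9], [249.6, 195.9], [312.8, 195.9]]
66 scene mouth [[244.3 201.4]] plate [[243.5, 218.7], [267.0, 227.4], [231.9, 239.8], [256.0, 249.0]] 
 wrist mouth [[281.3 334.9]] plate [[243.0, 145.7], [319.6, 145.8], [250.0, 188.7], [312.3, 188.7]]
obs scene mouth 242.5,207.5 plate far corners 261.5,238.5 / 271,211.5; wrist plate outer corners [(238.0952380952381, 141.75), (324.0, 139.65), (242.28571428571428, 178.5), (319.8095238095238, 178.5)]
```

The measured corners don't match upright. The socket has pivoted about 0.3 rad in the grip, foot back towards the robot, because the pads caught it high on the tube. A tilt that small is under its tipping angle, so I'll set it down on its foot, let it settle upright, and regrasp from straight above.

send_rows(deltas=[0,0,-0.06,0,0,0,0,0,0,-0.12,0,0,0,0,0,0,-0.18,0,0,0,0,0,0,-0.22,0,0,0,0,0,0,-0.25,0,0,0,0,0,0,-0.27,0,0,0,0,0,0,-0.27,0,0,0,0,0,0,-0.27,0,0,0,0])

```text
clock: 19.73
eef_pos: [614.6, 24.7, 89.4]
tool_rot: [-3.134, 0.784, -3.028]
force: [0.0, -0.3, -3.6]
finger_gap: 36.4
grasp_force: 29.4
```

Run:
```python
from h import *
grasp_pt()
p=r.camera_params("wrist");w=r.grab_frame("wrist")
g=grey(w,110,60)
for v in range(130,240,8):
    x=np.nonzero(g[v,215:345])[0]+215; print(v,len(x),x.min() if len(x) else 0,x.max() if len(x) else 0,end=" | ")
```

```text
t 19.73 G [601.3  23.3 102.8] z [ 0.703  0.073 -0.708] y [-0.108  0.994 -0.005] gap 36.4 F [ 0.  -0.3 -3.6] J [-0.26 -0.01  2.23  1.    0.3  -2.82]
130 0 0 0 | 138 0 0 0 | 146 87 238 324 | 154 85 239 323 | 162 80 241 320 | 170 76 243 318 | 178 99 217 315 | 186 97 215 311 | 194 98 215 312 | 202 98 215 312 | 210 94 219 312 | 218 88 225 312 | 226 79 234 312 | 234 81 233 313 |
```

Joint 6 is at its limit near the wrist singularity. I'm raising and turning the heading into the arm plane.

send_rows(deltas=[0,0,0.08,0,0,0,0,0,0,0.16,0,0,0,0,0,0,0.2,0,0,-0.04,0,0,0,0.2,0,0,-0.08,0,0,0,0.2,0,0,-0.12,0,0,0,0.2,0,0,-0.16,0,0,0,0.2,0,0,-0.16,0])

```text
clock: 20.65
eef_pos: [613.6, 25.8, 188.4]
tool_rot: [-3.134, 0.782, 3.006]
force: [0.7, 0.9, -3.5]
finger_gap: 36.8
grasp_force: 29.4
```

Run:
```python
from h import *
grasp_pt()
```

```text
t 20.65 G [600.4  27.8 201.9] z [ 0.697 -0.102 -0.709] y [ 0.14   0.99  -0.005] gap 36.8 F [ 0.7  0.9 -3.5] J [-0.06 -0.19  2.14 -0.15  0.42 -1.39]
```

send_rows(deltas=[0.08,0.08,0,0,0,0.05,0,0.16,0.156,0,0,0,0.105,0,0.16,0.156,0,0,0,0.105,0,0.16,0.156,-0.08,0,0,0.105,0,0.16,0.156,-0.15,0,0,0.105,0,0.16,0.156,-0.19,0,0,0.105,0,0.16,0.156,-0.21,0,0,0.105,0,0.16,0.156,-0.21,0,0,0.105,0,0.16,0.156,-0.21,0,0,0.105,0])

```text
clock: 21.78
eef_pos: [695.1, 102.6, 85.3]
tool_rot: [-3.135, 0.786, -3.115]
force: [-0.3, 0.6, -1.8]
finger_gap: 36.5
grasp_force: 29.3
```

Run:
```python
from h import *
grasp_pt()
a=r.grab_frame("scene");w=r.grab_frame("wrist")
p=r.camera_params("wrist");g=grey(w,110,60)
for v in range(130,200,8):
    x=np.nonzero(g[v,235:330])[0]+235; print(v,len(x),x.min() if len(x) else 0,x.max() if len(x) else 0,end=" | ")
cv2.imwrite("pics/c10.png",np.hstack([cv2.resize(w[:,60:500],(420,400)),cv2.resize(a[180:380,200:390],(380,400),interpolation=cv2.INTER_CUBIC)]))
```

```text
t 21.77 G [681.6 102.4  98.7] z [ 0.707  0.012 -0.707] y [-0.021  1.    -0.005] gap 36.5 F [-0.3  0.6 -1.8] J [ 0.03  0.19  2.03 -0.05  0.14 -1.52]
130 0 0 0 | 138 0 0 0 | 146 87 238 324 | 154 85 239 323 | 162 80 241 320 | 170 75 244 318 | 178 69 247 315 | 186 61 251 311 | 194 72 251 329 |
```

View pics/c10.png

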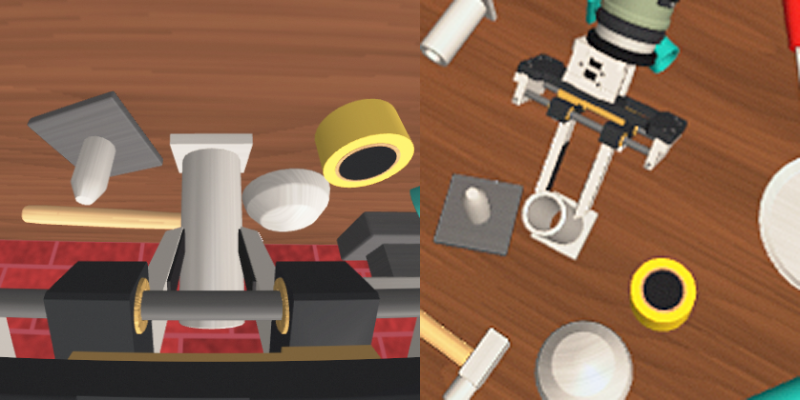

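Crops: the socket hangs clear between the gauge (475,205, right crop) and the tape (663,290). I've used all my picture views, so from here I work on numbers alone. Plate perspective gives a tilt of about 10° and a foot about 40 mm up.

send_rows(deltas=[0,0,-0.01,0,0.03,0,0,0,0,-0.02,0,0.06,0,0,0,0,-0.04,0,0.09,0,0,0,0,-0.06,0,0.09,0,0,0,0,-0.068,0,0.09,0,0,0,0,-0.068,0,0.09,0,0,0,0,-0.068,0,0.09,0,0])

```text
clock: 22.75
eef_pos: [696.6, 102.9, 52.6]
tool_rot: [-3.14, 0.649, -3.118]
force: [0.6, -0.5, 5.4]
finger_gap: 36.5
grasp_force: 29.7
```

```bash
cat >> h.py <<'E'
def plate():
    "held/standing socket seen by wrist: foot plate row widths"
    p=r.camera_params("wrist");w=r.grab_frame("wrist");g=grey(w,110,60);o=[]
    for v in range(110,215,4):
        x=np.nonzero(g[v,225:340])[0]+225
        if len(x): o.append((v,int(x.min()),int(x.max())))
    print(o); return p
E
python3 - <<'E'
from h import *
grasp_pt(); plate()
E
```

```text
t 22.75 G [685.1 102.7  67.7] z [ 0.604  0.012 -0.797] y [-0.022  1.    -0.002] gap 36.5 F [ 0.6 -0.5  5.4] J [ 0.03  0.26  1.93 -0.01  0.3  -1.56]
[(142, 239, 323), (146, 238, 323), (150, 239, 323), (154, 239, 323), (158, 240, 322), (162, 241, 321), (166, 243, 319), (170, 244, 318), (174, 245, 317), (178, 246, 316), (182, 248, 315), (186, 251, 311), (190, 251, 311), (194, 251, 312), (198, 251, 312), (202, 251, 312), (206, 225, 312), (210, 251, 312), (214, 250, 312)]
```

Contact with the bench (+5 N). I'm opening, then backing out along the tool axis.

send_rows(deltas=[0,0,0,0,0,0,0.5,0,0,0,0,0,0,0.6,0,0,0,0,0,0,0.8,0,0,0,0,0,0,1,0,0,0,0,0,0,1,0,0,0,0,0,0,1,0,0,0,0,0,0,1,0,0,0,0,0,0,1])

```text
clock: 23.8
eef_pos: [694.0, 102.8, 49.4]
tool_rot: [-3.14, 0.642, -3.118]
force: [1.2, -0.7, -0.4]
finger_gap: 93.9
grasp_force: 0.0
```

send_rows(deltas=[-0.04,0,0.05,0,0,0,1,-0.09,0,0.12,0,0,0,1,-0.15,0,0.2,0,0,0,1,-0.2,0,0.3,0,0,0,1,-0.2,0,0.4,0,0,0,1,-0.2,0,0.45,0,0,0,1,-0.2,0,0.5,0,0.1,0,1,-0.2,0,0.5,0,0.2,0,1,-0.1,0,0.5,0,0.3,0,1,-0.1,0,0.5,0,0.413,0,1,-0.1,0,0.5,0,0.413,0,1,-0.1,0,0.5,0,0.413,0,1])

```text
clock: 25.3
eef_pos: [643.7, 102.9, 298.7]
tool_rot: [3.129, -0.007, -3.123]
force: [-0.8, 0.4, 0.1]
finger_gap: 94.0
grasp_force: 0.0
```

Run:
```python
from h import *
grasp_pt()
p=r.camera_params("wrist");w=r.grab_frame("wrist");cv2.imwrite("pics/w11.png",w)
print(p["pose"][:3,3].round(1),p["pose"][:3,2].round(2))
for (q,z) in(((670,102,0),0),((670,102,130),1)): print("pred",proj(p,q).round())
for lo in (120,150):
  for c in blobs(grey(w,lo),200):
    x=c.reshape(-1,2); 
    if x[:,1].mean()<300: print(lo,x.mean(0).round(),x.min(0),x.max(0),cv2.contourArea(c),cast(p,x.mean(0),60)[0,:2].round())
```

```text
t 25.3 G [643.8 102.7 317.7] z [-0.008  0.012 -1.   ] y [-0.019  1.     0.012] gap 94.0 F [-0.8  0.4  0.1] J [ 0.02  0.32  1.14  0.01  1.7  -1.57]
[573.8  98.8 518. ] [-0.24 -0.02  0.97]
pred [[278. 198.]]
pred [[279. 215.]]
120 [275. 285.] [267 266] [282 304] 447.0 [814.  98.]
120 [ 20. 272.] [  0 247] [ 51 300] 1431.0 [ 798. -354.]
120 [328. 257.] [302 229] [353 283] 2114.5 [759. 188.]
120 [217. 211.] [207 201] [227 222] 296.5 [683.   3.]
120 [ 47. 218.] [ 28 201] [ 67 236] 1079.5 [ 699. -284.]
120 [111. 217.] [ 83 194] [140 242] 2049.5 [ 696. -173.]
120 [279. 193.] [262 173] [295 218] 1324.0 [651. 102.]
120 [105.  73.] [73 45] [129 119] 2260.0 [ 474. -159.]
120 [447.  94.] [391  33] [503 155] 10492.5 [493. 356.]
120 [29.  6.] [12  0] [42 19] 352.0 [ 380. -267.]
150 [ 23. 283.] [  0 269] [ 50 299] 287.5 [ 820. -352.]
150 [275. 286.] [268 268] [282 304] 428.0 [815.  98.]
150 [ 21. 262.] [  0 247] [ 48 279] 970.5 [ 780. -348.]
150 [328. 258.] [304 230] [353 283] 1941.5 [762. 188.]
150 [217. 212.] [207 204] [226 221] 205.5 [685.   3.]
150 [ 47. 218.] [ 28 201] [ 67 236] 1079.5 [ 699. -284.]
150 [111. 218.] [ 83 198] [140 242] 1952.5 [ 697. -173.]
150 [279. 193.] [262 173] [295 218] 1324.0 [651. 102.]
150 [106.  86.] [88 53] [124 119] 1903.5 [ 493. -159.]
150 [101.  50.] [73 45] [129  58] 260.0 [ 442. -162.]
150 [447.  94.] [391  33] [503 155] 10492.5 [493. 356.]
150 [27.  6.] [13  0] [40 19] 316.5 [ 380. -269.]
```

Run:
```python
from h import *
p=r.camera_params("wrist");w=cv2.imread("pics/w11.png")
print(cast(p,(279,173),8)+[29,0,0],cast(p,(279,173),0)+[29,0,0],cast(p,(279,218.5),130)-[23,0,0])
# bore: dark hole inside mouth
g=cv2.cvtColor(w,cv2.COLOR_BGR2GRAY)
print(g[168:222:3,279].tolist()); print(g[203,258:300].tolist())
v=cv2.cvtColor(w,cv2.COLOR_BGR2HSV)[...,1]
for row in range(172,220,4):
    x=np.nonzero(grey(w,120)[row,250:305])[0]+250; print(row,x.min(),x.max(),end=" |")
# gauge tip and post, with top camera
print("\ntip pred",proj(p,[(688.5,-4,70),(688.5,-4,54)]).round(1).tolist(),"obs blob 207..227, 201..222")
```

```text
[[653.96427391 102.69196976   8.        ]] [[654.77893754 102.75168848   0.        ]] [[652.62668778 102.84047847 130.        ]]
[100, 99, 232, 138, 106, 106, 126, 228, 91, 93, 97, 106, 105, 105, 106, 105, 216, 137]
[88, 87, 87, 88, 136, 219, 237, 231, 170, 156, 151, 146, 144, 139, 135, 128, 122, 116, 112, 107, 105, 106, 104, 105, 104, 104, 103, 103, 102, 102, 102, 102, 99, 110, 169, 231, 235, 204, 87, 86, 87, 88]Traceback (most recent call last):
  File "<stdin>", line 9, in <module>
    return umr_minimum(a, axis, None, out, keepdims, initial, where)
ValueError: zero-size array to reduction operation minimum which has no identity
```

It stands upright: plate and mouth agree on centre (653.5,102.8). The bore looks about 35 mm wide. I'm regrasping from straight above.

Run:
```python
from h import *
go((653.5,102.8,84),0,0)
```

```text
P [653.5 102.8  65. ] delta [0.0205, -0.0005, -0.4706] [-0.0078, -0.0034, -0.012]
```

send_rows(deltas=[0.02,0,-0.05,-0.008,-0.003,-0.012,1,0.02,0,-0.1,-0.008,-0.003,-0.012,1,0.02,0,-0.15,-0.008,-0.003,-0.012,1,0.02,0,-0.2,-0.008,-0.003,-0.012,1,0.02,0,-0.25,-0.008,-0.003,-0.012,1,0.02,0,-0.3,-0.008,-0.003,-0.012,1,0.02,0,-0.35,-0.008,-0.003,-0.012,1,0.02,0,-0.4,-0.008,-0.003,-0.012,1,0.02,0,-0.44,-0.008,-0.003,-0.012,1,0.02,0,-0.467,-0.008,-0.003,-0.012,1,0.02,0,-0.467,-0.008,-0.003,-0.012,1,0.02,0,-0.467,-0.008,-0.003,-0.012,1])

```text
clock: 26.85
eef_pos: [654.8, 102.8, 67.1]
tool_rot: [-3.141, -0.0, 3.141]
force: [-0.2, -0.2, 0.5]
finger_gap: 93.9
grasp_force: 0.0
```

send_rows(deltas=[0,0,0,0,0,0,0,0,0,0,0,0,0,0,0,0,0,0,0,0,0,0,0,0,0,0,0,0,0,0,0,0,0,0,0,0,0,0,0,0,0,0,0,0,0,0,0,0,0,0,0,0,0,0,0,0,0,0,0,0,0,0,0,0,0,0,0,0,0,0])

```text
clock: 28.1
eef_pos: [654.0, 102.6, 65.9]
tool_rot: [-3.141, -0.003, 3.141]
force: [1.6, -2.1, 0.1]
finger_gap: 45.7
grasp_force: 30.0
```

Run:
```python
from h import *
grasp_pt(); print(r.sense()["moment"].round(2))
go((688.5,-4,204),0,0)
```

```text
t 28.1 G [654.  102.6  84.9] z [-0.003 -0.001 -1.   ] y [ 0.     1.    -0.001] gap 45.7 F [ 1.6 -2.1  0.1] J [ 0.03  0.48  1.4  -0.    1.27 -1.54]
[-0.4   0.01 -0.03]
P [688.5  -4.  185. ] delta [0.069, -0.2131, 0.2382] [0.0005, -0.0016, 0.0002]
```

Gap 45.7 mm, a proper grasp. I'm refining the gauge centre from stored pictures before inserting.

Run:
```python
from h import *
w=cv2.imread("pics/w11.png")
# wrist pose at w11: TCP (643.7,102.9,298.7); rebuild from present pose by the rigid offset
s=r.sense();p=r.camera_params("wrist")
T=np.eye(4);T[:3,:3]=Rot.from_euler("xyz",s["tool_rot"]).as_matrix();T[:3,3]=s["eef_pos"]
off=np.linalg.inv(T)@p["pose"]
def at(pos,rot):
    T=np.eye(4);T[:3,:3]=Rot.from_euler("xyz",rot).as_matrix();T[:3,3]=pos
    q=dict(p);q["pose"]=T@off;return q
for f,q,near in(("w11",at([643.7,102.9,298.7],[3.129,-.007,-3.123]),(217,205)),("w5",at([678.3,49.6,321.8],[3.141,.004,-3.141]),(252,185)),("top0",r.camera_params("top"),(293,129))):
    im=cv2.imread(f"pics/{f}.png")
    cs=blobs(grey(im,50,45,115),300)
    c=min(cs,key=lambda c:np.linalg.norm(c.reshape(-1,2).mean(0)-near))
    b=cv2.boxPoints(cv2.minAreaRect(c));W=cast(q,b,10)
    m=grey(im,150); u0,v0=[int(t) for t in cv2.minAreaRect(c)[0]]
    ys,xs=np.nonzero(m[v0-25:v0+25,u0-22:u0+12]); t=np.c_[xs+u0-22,ys+v0-25] 
    print(f,"base",W.mean(0).round(1),np.linalg.norm(W[1]-W[0]).round(),np.linalg.norm(W[2]-W[1]).round(),"bright px",t.min(0),t.max(0),"pred tip",proj(q,(688.5,-4,70)).round(1),"pred base",proj(q,(688.5,-4,10)).round(1))
```

```text
w11 base [685.9  -4.4  10. ] 89.0 87.0 bright px [207 204] [226 221] pred tip [[211.8 216. ]] pred base [[219.1 207.8]]Traceback (most recent call last):
  File "<stdin>", line 17, in <module>
    return umr_minimum(a, axis, None, out, keepdims, initial, where)
ValueError: zero-size array to reduction operation minimum which has no identity
```

send_rows(deltas=[0,0,0.05,0,0,0,0,0,0,0.11,0,0,0,0,0,0,0.18,0,0,0,0,0,0,0.2,0,0,0,0,0.02,-0.06,0.2,0,0,0,0,0.04,-0.12,0.2,0,0,0,0,0.06,-0.18,0.2,0,0,0,0,0.068,-0.213,0.2,0,0,0,0,0.068,-0.213,0.2,0,0,0,0,0.068,-0.213,0.2,0,0,0,0,0.068,-0.213,0.2,0,0,0,0])

```text
clock: 29.48
eef_pos: [687.7, -2.2, 165.9]
tool_rot: [3.141, -0.003, -3.14]
force: [0.9, 0.4, -3.0]
finger_gap: 46.0
grasp_force: 30.0
```

Run:
```python
from h import *
grasp_pt()
p=r.camera_params("wrist");w=r.grab_frame("wrist")
g=grey(w,120)
for v in range(120,300,8):
    x=np.nonzero(g[v,215:345])[0]+215
    if len(x): print(v,x.min(),x.max(),end=" | ")
s=r.sense()["eef_pos"]
f=s+[-.5,0,-65]
print("\npred plate top near corners",proj(p,[f+[-29,-29,8],f+[-29,29,8],f+[-29,0,0]]).round(1).tolist(),"mouth near/far",proj(p,[f+[-23,0,130],f+[23,0,130]]).round(1).tolist())
t=r.camera_params("top");im=r.grab_frame("top"); print("top tip visible?",proj(t,[(687.5,-4,70)]).round())
```

```text
t 29.48 G [687.7  -2.2 184.9] z [-0.003  0.    -1.   ] y [-0.001  1.     0.   ] gap 46.0 F [ 0.9  0.4 -3. ] J [-0.13  0.45  1.23 -0.    1.47 -1.7 ]
160 288 301 | 168 267 304 | 176 248 308 | 184 244 310 | 192 249 312 | 200 250 315 | 208 250 318 | 216 251 320 | 224 252 310 | 232 266 310 | 240 236 327 | 248 223 339 | 256 219 343 | 264 215 344 | 272 215 344 | 280 215 344 | 288 215 344 | 296 215 344 | 
pred plate top near corners [[250.8, 186.3], [311.2, 186.3], [281.0, 185.1]] mouth near/far [[281.0, 229.8], [281.0, 303.5]]
top tip visible? [[294. 123.]]
```

send_rows(deltas=[0,-0.001,-0.02,0,0,0,0,0,-0.001,-0.04,0,0,0,0,0,-0.001,-0.06,0,0,0,0,0,-0.001,-0.08,0,0,0,0,0,-0.001,-0.1,0,0,0,0,0,-0.001,-0.12,0,0,0,0,0,-0.001,-0.14,0,0,0,0,0,-0.001,-0.16,0,0,0,0,0,-0.001,-0.175,0,0,0,0,0,-0.001,-0.178,0,0,0,0,0,-0.001,-0.178,0,0,0,0])

```text
clock: 30.95
eef_pos: [688.2, -4.2, 77.1]
tool_rot: [-3.141, -0.002, 3.141]
force: [-0.1, -0.3, -3.6]
finger_gap: 45.7
grasp_force: 30.0
```

Run:
```python
from h import *
grasp_pt(); print(r.sense()["moment"].round(2))
```

```text
t 30.95 G [688.2  -4.2  96.1] z [-0.002 -0.    -1.   ] y [ 0.  1. -0.] gap 45.7 F [-0.1 -0.3 -3.6] J [-0.13  0.52  1.31 -0.    1.31 -1.7 ]
[0.   0.02 0.03]
```

It slid fully home with no resistance (foot at 11 mm). I'll seat it briefly, then lift it and carry it over the tray.

send_rows(deltas=[0,0,-0.003,0,0,0,0,0,0,-0.003,0,0,0,0,0,0,-0.003,0,0,0,0,0,0,-0.003,0,0,0,0,0,0,0.05,0,0,0,0,0,0,0.1,0,0,0,0,0,0,0.15,0,0,0,0,0,0,0.2,0,0,0,0,0,0,0.2,0,0,0,0,-0.03,-0.08,0.2,0,0,0,0,-0.08,-0.18,0.2,0,0,0,0,-0.12,-0.28,0.2,0,0,0,0])

```text
clock: 32.45
eef_pos: [626.0, -144.7, 174.7]
tool_rot: [3.141, -0.006, -3.141]
force: [1.4, -0.8, -4.5]
finger_gap: 46.4
grasp_force: 30.0
```

Run:
```python
from h import *
grasp_pt()
go((518,-362,190),0,0)
```

```text
t 32.45 G [ 626.1 -144.8  193.7] z [-0.006  0.001 -1.   ] y [-0.001  1.     0.001] gap 46.4 F [ 1.4 -0.8 -4.5] J [-0.36  0.35  1.35 -0.    1.45 -1.93]
P [ 518. -362.  171.] delta [-0.216, -0.4345, -0.0074] [-0.0004, -0.0036, -0.0004]
```

send_rows(deltas=[-0.05,-0.11,0,0,0,0,0,-0.1,-0.21,0,0,0,0,0,-0.16,-0.32,0,0,0,0,0,-0.22,-0.436,0,0,0,0,0,-0.22,-0.436,0,0,0,0,0,-0.22,-0.436,-0.04,0,0,0,0,-0.22,-0.436,-0.09,0,0,0,0,-0.22,-0.436,-0.14,0,0,0,0,-0.22,-0.436,-0.18,0,0,0,0,-0.22,-0.436,-0.196,0,0,0,0,-0.22,-0.436,-0.198,0,0,0,0,-0.22,-0.436,-0.198,0,0,0,0])

```text
clock: 33.95
eef_pos: [518.8, -362.7, 78.9]
tool_rot: [-3.14, -0.001, 3.141]
force: [0.1, -0.7, -2.3]
finger_gap: 45.7
grasp_force: 30.0
```

Run:
```python
from h import *
grasp_pt()
```

```text
t 33.95 G [ 518.8 -362.7   97.9] z [-0.001 -0.002 -1.   ] y [ 0.     1.    -0.002] gap 45.7 F [ 0.1 -0.7 -2.3] J [-0.75  0.4   1.47 -0.    1.26 -2.32]
```

send_rows(deltas=[0,0,-0.004,0,0,0,0,0,0,-0.007,0,0,0,0,0,0,-0.009,0,0,0,0,0,0,-0.009,0,0,0,0])

```text
clock: 34.45
eef_pos: [518.1, -362.4, 73.9]
tool_rot: [-3.141, -0.002, 3.141]
force: [-0.0, -0.3, -1.1]
finger_gap: 45.8
grasp_force: 30.0
```

send_rows(deltas=[0,0,0,0,0,0,0.6,0,0,0,0,0,0,0.7,0,0,0,0,0,0,0.8,0,0,0,0,0,0,1,0,0,0,0,0,0,1,0,0,0,0,0,0,1,0,0,0,0,0,0,1,0,0,0,0,0,0,1,0,0,0.1,0,0,0,1,0,0,0.2,0,0,0,1,0,0,0.3,0,0,0,1,0,0,0.4,0,0,0,1])

```text
clock: 35.95
eef_pos: [517.8, -362.0, 275.1]
tool_rot: [-3.141, -0.002, 3.141]
force: [1.5, -0.7, 0.1]
finger_gap: 93.8
grasp_force: 0.0
```

send_rows(deltas=[0.04,0.12,0.04,0,0,0,1,0.08,0.24,0.04,0,0,0,1,0.084,0.364,0.04,0,0,0,1,0.084,0.364,0.04,0,0,0,1,0.084,0.364,0.04,0,0,0,1,0.084,0.364,0.04,0,0,0,1,0.084,0.364,0.04,0,0,0,1])

```text
clock: 36.83
eef_pos: [559.7, -181.7, 293.1]
tool_rot: [-3.141, -0.003, 3.139]
force: [-0.0, 1.3, 0.3]
finger_gap: 93.9
grasp_force: 0.0
```

Run:
```python
from h import *
grasp_pt()
p=r.camera_params("wrist");w=r.grab_frame("wrist");cv2.imwrite("pics/w12.png",w);print(p["pose"][:3,3].round(1))
lying(w,p,(490,-177)); lying(np.where(grey(w,150)[...,None]>0,w,0),p,(490,-177))
print("long pred",proj(p,[(518,-362,8),(518,-362,138)]).round())
for c in blobs(grey(w,150),200):
    x=c.reshape(-1,2)
    if x[:,1].mean()<300: print(x.mean(0).round(),x.min(0),x.max(0),cv2.contourArea(c),cast(p,x.mean(0),25)[0,:2].round())
```

```text
t 36.83 G [ 559.8 -181.7  312.1] z [-0.003 -0.    -1.   ] y [ 0.003  1.    -0.   ] gap 93.9 F [-0.   1.3  0.3] J [-0.46  0.17  1.32 -0.    1.65 -2.03]
[ 488.8 -181.6  512.1]
axis pt [ 497.9 -177.1] heading 0.1 foot [ 432.5 -177.2] mouth [ 541.3 -177.1] len 108.8 tube w 43.1
axis pt [ 497.7 -174.7] heading -1.3 foot [ 432.1 -173.2] mouth [ 541.4 -175.7] len 109.3 tube w 38.3
long pred [[177. 160.]
 [142. 166.]]
[ 24. 283.] [  0 269] [ 50 299] 271.0 [ 746. -680.]
[224. 271.] [206 254] [241 288] 893.5 [ 718. -286.]
[278. 268.] [255 245] [298 290] 1420.0 [ 712. -187.]
[165. 160.] [125 143] [193 182] 1806.0 [ 518. -377.]
[555. 153.] [548 119] [559 187] 510.0 [503. 292.]
[285. 134.] [265 106] [303 174] 1602.0 [ 476. -175.]
[215.  36.] [187   0] [242  73] 1730.5 [ 329. -282.]
```

The long socket stands in the tray: its blob matches the prediction for upright at the tray centre. The middle socket has its foot at (435,−177) and heading 0, and measures 104 mm, so it has not been knocked. I'm grasping it the same way, a little deeper and nearer its centre of mass.

Run:
```python
from h import *
go((475,-177,100),0,-45)
```

```text
P [ 461.6 -177.    86.6] delta [-0.1964, 0.009, -0.413] [0.0008, 0.4981, 0.0014]
```

send_rows(deltas=[-0.04,0.009,-0.06,0,0.1,0,1,-0.08,0.009,-0.12,0,0.2,0,1,-0.12,0.009,-0.18,0,0.3,0,1,-0.16,0.009,-0.24,0,0.4,0,1,-0.196,0.009,-0.3,0,0.498,0,1,-0.196,0.009,-0.36,0,0.498,0,1,-0.196,0.009,-0.413,0,0.498,0,1,-0.196,0.009,-0.413,0,0.498,0,1,-0.196,0.009,-0.413,0,0.498,0,1])

```text
clock: 38.0
eef_pos: [462.5, -176.3, 87.8]
tool_rot: [-3.14, -0.784, 3.14]
force: [-0.1, -0.4, 1.2]
finger_gap: 93.9
grasp_force: 0.0
```

Run:
```python
from h import *
grasp_pt()
p=r.camera_params("wrist");w=r.grab_frame("wrist");lying(w,p,(490,-177))
go((475,-177,21.4),0,-45)
```

```text
t 38.0 G [ 475.9 -176.3  101.3] z [-0.706 -0.    -0.708] y [ 0.001  1.    -0.001] gap 93.9 F [-0.1 -0.4  1.2] J [-0.35  0.75  1.17 -0.27  1.96 -1.93]Traceback (most recent call last):
  File "<stdin>", line 3, in <module>
  File "h.py", line 42, in lying
    t=(W@n)[abs(s-q)<2.5]; mid.append(q*d+n*(t.min()+t.max())/2)
                                             ~~~~~^^
    return umr_minimum(a, axis, None, out, keepdims, initial, where)
ValueError: zero-size array to reduction operation minimum which has no identity
```

send_rows(deltas=[0,0,-0.05,0,0,0,1,0,0,-0.1,0,0,0,1,0,0,-0.13,0,0,0,1,0,0,-0.15,0,0,0,1,0,0,-0.157,0,0,0,1,0,0,-0.157,0,0,0,1,0,0,-0.157,0,0,0,1])

```text
clock: 38.92
eef_pos: [462.6, -175.9, 9.0]
tool_rot: [-3.14, -0.783, 3.14]
force: [-1.0, 0.2, 0.5]
finger_gap: 93.9
grasp_force: 0.0
```

send_rows(deltas=[0,0,0,0,0,0,0,0,0,0,0,0,0,0,0,0,0,0,0,0,0,0,0,0,0,0,0,0,0,0,0,0,0,0,0,0,0,0,0,0,0,0,0,0,0,0,0,0,0,0,0,0,0,0,0,0,0,0,0,0,0,0,0,0,0,0,0,0,0,0,0,0,0,0,0,0,0])

```text
clock: 40.3
eef_pos: [462.0, -175.6, 8.3]
tool_rot: [-3.141, -0.785, 3.141]
force: [-0.5, -1.4, -0.3]
finger_gap: 39.5
grasp_force: 28.4
```

send_rows(deltas=[0,0,0.05,0,0,0,0,0,0,0.12,0,0,0,0,0,0,0.22,0,0,0,0,0.02,0.06,0.32,0,0,0,0,0.05,0.15,0.384,0,0,0,0,0.08,0.25,0.384,0,0,0,0,0.11,0.35,0.384,0,0,0,0,0.14,0.45,0.384,0,0,0,0,0.156,0.54,0.384,0,0,0,0,0.156,0.54,0.384,0,0,0,0,0.156,0.54,0.384,0,0,0,0,0.156,0.54,0.384,0,0,0,0])

```text
clock: 41.8
eef_pos: [539.9, 93.1, 201.0]
tool_rot: [-3.14, -0.784, 3.139]
force: [-0.1, 0.1, -2.8]
finger_gap: 40.1
grasp_force: 28.1
```

Run:
```python
from h import *
grasp_pt()
go((645,102,180),1,43)
plate()
```

```text
t 41.8 G [553.3  93.1 214.4] z [-0.706  0.001 -0.708] y [ 0.002  1.    -0.001] gap 40.1 F [-0.1  0.1 -2.8] J [ 0.01  0.78  0.87  0.01  2.27 -1.56]
P [658.  102.2 166.1] delta [0.2361, 0.0182, -0.0697] [0.0082, -0.9772, 0.01]
[(170, 236, 323), (174, 240, 323), (178, 241, 323), (182, 241, 322), (186, 242, 321), (190, 243, 320), (194, 244, 319), (198, 244, 318), (202, 245, 318), (206, 246, 317), (210, 247, 316), (214, 247, 315)]
```

send_rows(deltas=[0.03,0.005,0,0,-0.1,0,0,0.06,0.01,0,0,-0.2,0,0,0.09,0.015,0,0,-0.3,0,0,0.12,0.018,0,0,-0.4,0,0,0.15,0.018,0,0,-0.5,0,0,0.18,0.018,0,0,-0.6,0,0,0.21,0.018,0,0,-0.7,0,0,0.24,0.018,0,0,-0.8,0,0,0.27,0.018,0,0,-0.9,0.01,0,0.3,0.018,0,0,-0.98,0.01,0,0.3,0.018,-0.02,0,-0.98,0.01,0,0.3,0.018,-0.03,0,-0.98,0.01,0])

```text
clock: 43.35
eef_pos: [689.4, 102.4, 184.3]
tool_rot: [-3.128, 0.751, -3.124]
force: [1.0, -0.6, -2.3]
finger_gap: 39.8
grasp_force: 28.5
```

Run:
```python
from h import *
grasp_pt()
p=plate(); T=p["pose"]
print(T[:3,3].round(1), T[:3,:3].round(3).tolist())
```

```text
t 43.35 G [676.4 102.4 198.2] z [ 0.682 -0.002 -0.731] y [-0.008  1.    -0.01 ] gap 39.8 F [ 1.  -0.6 -2.3] J [ 0.04  0.01  1.94 -0.07  0.44 -1.49]
[(110, 225, 238), (114, 225, 240), (118, 225, 233), (126, 335, 339), (130, 327, 339), (134, 322, 339), (138, 318, 339), (142, 315, 339), (146, 313, 339), (150, 312, 339), (154, 311, 339), (158, 312, 339), (162, 272, 339), (166, 240, 339), (170, 239, 339), (174, 239, 339), (178, 239, 339), (182, 240, 339), (186, 241, 322), (190, 242, 321), (194, 243, 320), (198, 244, 318), (202, 245, 317), (206, 246, 316), (210, 247, 315), (214, 251, 312)]
[487.6 101.7 295.8] [[-0.008, -0.542, -0.84], [1.0, -0.012, -0.002], [-0.009, -0.84, 0.542]]
```

The plate perspective shows the foot level within a couple of degrees. I'm lowering it to the bench with a slight tilt relief.

send_rows(deltas=[0,0,-0.06,0,0.02,0,0,0,0,-0.12,0,0.04,0,0,0,0,-0.18,0,0.06,0,0,0,0,-0.23,0,0.08,0,0,0,0,-0.27,0,0.08,0,0,0,0,-0.29,0,0.08,0,0,0,0,-0.3,0,0.08,0,0,0,0,-0.3,0,0.08,0,0,0,0,-0.3,0,0.08,0,0])

```text
clock: 44.52
eef_pos: [690.9, 103.4, 36.6]
tool_rot: [-3.131, 0.631, -3.124]
force: [0.1, 0.2, -2.8]
finger_gap: 40.5
grasp_force: 28.4
```

Run:
```python
from h import *
grasp_pt()
```

```text
t 44.52 G [679.6 103.4  52. ] z [ 0.59  -0.001 -0.808] y [-0.011  1.    -0.009] gap 40.5 F [ 0.1  0.2 -2.8] J [ 0.04  0.28  1.93 -0.08  0.3  -1.48]
```

send_rows(deltas=[0,0,-0.006,0,0,0,0,0,0,-0.012,0,0,0,0,0,0,-0.018,0,0,0,0,0,0,-0.02,0,0,0,0,0,0,-0.02,0,0,0,0])

```text
clock: 45.15
eef_pos: [696.4, 103.4, 32.7]
tool_rot: [-3.131, 0.644, -3.124]
force: [-4.3, -1.3, 11.8]
finger_gap: 40.3
grasp_force: 29.8
```

send_rows(deltas=[0,0,0.008,0,0,0,0,0,0,0.008,0,0,0,0,0,0,0.008,0,0,0,0.55,0,0,0.008,0,0,0,0.65,0,0,0.008,0,0,0,0.8,0,0,0.008,0,0,0,1,0,0,0.008,0,0,0,1,0,0,0.008,0,0,0,1,0,0,0.008,0,0,0,1,0,0,0.008,0,0,0,1,0,0,0.008,0,0,0,1])

```text
clock: 46.52
eef_pos: [690.0, 103.3, 29.4]
tool_rot: [-3.131, 0.629, -3.124]
force: [0.8, -1.3, 0.9]
finger_gap: 94.1
grasp_force: 0.0
```

send_rows(deltas=[-0.04,0,0.05,0,0,0,1,-0.09,0,0.12,0,0,0,1,-0.15,0,0.2,0,0,0,1,-0.2,0,0.3,0,0,0,1,-0.2,0,0.4,0,0,0,1,-0.2,0,0.45,0,0,0,1,-0.2,0,0.52,0,0.1,0,1,-0.2,0,0.52,0,0.2,0,1,-0.1,0,0.52,0,0.3,0,1,-0.1,0,0.52,0,0.4,0,1,-0.1,0,0.52,0,0.4,0,1,-0.1,0,0.52,0,0.4,0,1])

```text
clock: 48.02
eef_pos: [639.4, 103.4, 289.1]
tool_rot: [-3.141, 0.001, -3.128]
force: [-0.7, -0.2, 0.5]
finger_gap: 94.2
grasp_force: 0.0
```

Run:
```python
from h import *
grasp_pt()
p=r.camera_params("wrist");w=r.grab_frame("wrist");cv2.imwrite("pics/w13.png",w)
c=min(blobs(grey(w,120),400),key=lambda c:np.linalg.norm(c.reshape(-1,2).mean(0)-[279,195]))
x=c.reshape(-1,2);lo,hi=x.min(0),x.max(0);print(lo,hi)
um=(lo[0]+hi[0])/2
print(cast(p,(um,lo[1]),8)+[29,0,0],cast(p,(um,hi[1]+.5),105)-[23,0,0])
for v in range(lo[1],hi[1],3):
    q=x[x[:,1]==v][:,0]; print(v,q.min(),q.max(),end=" | ")
g=cv2.cvtColor(w,cv2.COLOR_BGR2GRAY); print(); print(g[hi[1]-17,lo[0]-3:hi[0]+4].tolist())
```

```text
t 48.02 G [639.4 103.5 308.1] z [ 0.001 -0.001 -1.   ] y [-0.014  1.    -0.001] gap 94.2 F [-0.7 -0.2  0.5] J [ 0.03  0.3   1.17 -0.    1.66 -1.56]
[265 179] [297 223]
[[661.09169315 103.09379215   8.        ]] [[661.14176206 103.83748666 105.        ]]
179 265 297 | 182 265 297 | 185 265 297 | 188 265 297 | 191 265 297 | 194 265 297 | 197 265 297 | 200 265 297 | 203 265 297 | 206 265 297 | 209 265 296 | 212 266 296 | 215 267 294 | 218 270 292 | 221 274 288 | 
[89, 89, 135, 204, 223, 234, 234, 235, 235, 230, 191, 159, 152, 146, 137, 130, 123, 117, 109, 107, 109, 106, 108, 107, 106, 105, 103, 114, 179, 233, 235, 235, 236, 238, 231, 180, 94, 93, 94]
```

It stands upright at (661,103.5): plate and mouth agree, and the wall looks thick (narrow bore). I'm regrasping from above.

send_rows(deltas=[0.02,0,-0.05,0,0,-0.009,1,0.043,0,-0.1,0,0,-0.009,1,0.043,0,-0.15,0,0,-0.009,1,0.043,0,-0.2,0,0,-0.009,1,0.043,0,-0.25,0,0,-0.009,1,0.043,0,-0.3,0,0,-0.009,1,0.043,0,-0.35,0,0,-0.009,1,0.043,0,-0.4,0,0,-0.009,1,0.043,0,-0.45,0,0,-0.009,1,0.043,0,-0.485,0,0,-0.009,1,0.043,0,-0.492,0,0,-0.009,1,0.043,0,-0.492,0,0,-0.009,1])

```text
clock: 49.58
eef_pos: [661.9, 103.4, 44.7]
tool_rot: [-3.141, 0.003, 3.142]
force: [0.8, -0.2, 0.1]
finger_gap: 93.9
grasp_force: 0.0
```

send_rows(deltas=[0,0,0,0,0,0,0,0,0,0,0,0,0,0,0,0,0,0,0,0,0,0,0,0,0,0,0,0,0,0,0,0,0,0,0,0,0,0,0,0,0,0,0,0,0,0,0,0,0,0,0,0,0,0,0,0,0,0,0,0,0,0,0,0,0,0,0,0,0,0])

```text
clock: 50.82
eef_pos: [661.5, 103.2, 43.3]
tool_rot: [-3.141, 0.001, 3.141]
force: [0.2, -1.4, -0.3]
finger_gap: 45.9
grasp_force: 30.0
```

Run:
```python
from h import *
grasp_pt()
```

```text
t 50.83 G [661.4 103.2  62.3] z [ 0.001 -0.001 -1.   ] y [ 0.     1.    -0.001] gap 45.9 F [ 0.2 -1.4 -0.3] J [ 0.03  0.51  1.4  -0.    1.23 -1.54]
```

send_rows(deltas=[0,0,0.05,0,0,0,0,0,0,0.11,0,0,0,0,0,0,0.18,0,0,0,0,0,0,0.2,0,0,0,0,0.02,-0.06,0.2,0,0,0,0,0.035,-0.12,0.2,0,0,0,0,0.05,-0.18,0.2,0,0,0,0,0.053,-0.215,0.2,0,0,0,0,0.053,-0.215,0.2,0,0,0,0,0.053,-0.215,0.2,0,0,0,0,0.053,-0.215,0.16,0,0,0,0,0.053,-0.215,0.13,0,0,0,0])

```text
clock: 52.32
eef_pos: [686.8, -3.0, 106.2]
tool_rot: [-3.141, -0.002, -3.141]
force: [-0.7, 0.5, -2.7]
finger_gap: 45.8
grasp_force: 30.0
```

send_rows(deltas=[0,0,0,0,0,0,0,0,0,-0.004,0,0,0,0,0,0,-0.008,0,0,0,0,0,0,-0.012,0,0,0,0,0,0,-0.012,0,0,0,0])

```text
clock: 52.95
eef_pos: [687.9, -4.2, 102.4]
tool_rot: [-3.141, 0.001, 3.141]
force: [-0.5, 0.1, -3.9]
finger_gap: 46.1
grasp_force: 30.0
```

send_rows(deltas=[0,0,-0.002,0,0,0,0,0,0,-0.004,0,0,0,0,0,0,-0.006,0,0,0,0,0,0,-0.006,0,0,0,0,0,0,-0.006,0,0,0,0])

```text
clock: 53.58
eef_pos: [688.8, -4.4, 100.6]
tool_rot: [-3.141, 0.003, 3.141]
force: [-0.5, -1.4, 2.4]
finger_gap: 46.0
grasp_force: 30.0
```

send_rows(deltas=[0,0,-0.003,0,0,0,0,0,0,-0.003,0,0,0,0,0,0,-0.003,0,0,0,0])

```text
clock: 53.95
eef_pos: [689.5, -4.4, 100.3]
tool_rot: [-3.14, 0.004, 3.141]
force: [-1.0, -0.6, 6.9]
finger_gap: 46.2
grasp_force: 30.0
```

It is stuck on the nose (foot at 57 mm, 7 N). The next stop is the dish.

send_rows(deltas=[0,0,0.05,0,0,0,0,0,0,0.1,0,0,0,0,0,0,0.14,0,0,0,0,-0.04,0.08,0.14,0,0,0,0,-0.09,0.18,0.14,0,0,0,0,-0.14,0.28,0.14,0,0,0,0,-0.19,0.38,0.14,0,0,0,0,-0.25,0.48,0.14,0,0,0,0,-0.3,0.58,0.14,0,0,0,0,-0.35,0.68,0.14,0,0,0,0,-0.397,0.769,0.14,0,0,0,0,-0.397,0.769,0.14,0,0,0,0])

```text
clock: 55.45
eef_pos: [486.5, 383.4, 167.2]
tool_rot: [-3.141, -0.001, -3.136]
force: [0.4, -0.7, -3.7]
finger_gap: 45.8
grasp_force: 30.0
```

Run:
```python
from h import *
grasp_pt()
```

```text
t 55.45 G [486.5 383.4 186.2] z [-0.001 -0.    -1.   ] y [-0.005  1.    -0.   ] gap 45.8 F [ 0.4 -0.7 -3.7] J [ 0.53  0.3   1.42  0.    1.42 -1.05]
```

Still gripped at 45.8 mm. Lowering.

send_rows(deltas=[0,0,-0.05,0,0,0,0,0,0,-0.1,0,0,0,0,0,0,-0.15,0,0,0,0,0,0,-0.19,0,0,0,0,0,0,-0.22,0,0,0,0,0,0,-0.23,0,0,0,0,0,0,-0.23,0,0,0,0,0,0,-0.23,0,0,0,0])

```text
clock: 56.45
eef_pos: [490.3, 380.9, 54.1]
tool_rot: [3.141, 0.003, 3.141]
force: [-0.1, 0.6, -3.4]
finger_gap: 46.0
grasp_force: 30.0
```

send_rows(deltas=[0,0,-0.003,0,0,0,0,0,0,-0.006,0,0,0,0,0,0,-0.008,0,0,0,0,0,0,-0.008,0,0,0,0])

```text
clock: 56.95
eef_pos: [489.3, 380.2, 48.7]
tool_rot: [-3.141, 0.0, 3.141]
force: [0.3, 0.7, -2.7]
finger_gap: 45.9
grasp_force: 30.0
```

send_rows(deltas=[0,0,-0.001,0,0,0,0,0,0,-0.001,0,0,0,0.6,0,0,-0.001,0,0,0,0.7,0,0,0,0,0,0,0.8,0,0,0,0,0,0,1,0,0,0,0,0,0,1,0,0,0,0,0,0,1,0,0,0,0,0,0,1,0,0,0.1,0,0,0,1,0,0,0.2,0,0,0,1,0,0,0.3,0,0,0,1,0,0,0.4,0,0,0,1])

```text
clock: 58.45
eef_pos: [489.3, 380.2, 250.6]
tool_rot: [-3.141, 0.001, 3.141]
force: [1.3, -0.6, 0.0]
finger_gap: 94.0
grasp_force: 0.0
```

send_rows(deltas=[0,-0.1,0.05,0,0,0,1,0,-0.2,0.1,0,0,0,1,0.06,-0.3,0.1,0,0,0,1,0.06,-0.4,0.1,0,0,0,1,0.06,-0.4,0.1,0,0,0,1,0.06,-0.4,0.1,0,0,0,1])

```text
clock: 59.2
eef_pos: [519.4, 180.8, 299.0]
tool_rot: [3.141, 0.001, 3.141]
force: [-1.1, -0.1, -0.4]
finger_gap: 93.8
grasp_force: 0.0
```

Run:
```python
from h import *
grasp_pt()
# check both sockets: wrist and scene views against upright predictions
for n in("wrist","scene","top"):
    p=r.camera_params(n);im=r.grab_frame(n);g=cv2.cvtColor(im,cv2.COLOR_BGR2GRAY)
    for nm,f,L in(("mid",np.array([489.5,380,5.]),105),("long",np.array([518,-362,8.]),130)):
        m,b=proj(p,[f+[0,0,L],f]); e=proj(p,[f+[0,0,L]+23*np.array([np.cos(a),np.sin(a),0]) for a in np.linspace(0,6.28,24)])
        if not(10<m[0]<550 and 10<m[1]<410): print(n,nm,"out",m.round());continue
        x,y=m.round().astype(int); k=g[max(0,y-25):y+26,max(0,x-25):x+26]
        print(n,nm,"mouth",m.round(1),"foot",b.round(1),"span",e.min(0).round(),e.max(0).round())
        if n!="scene" or 1:
            h=[c for c in cv2.findContours((k<135).astype(np.uint8),cv2.RETR_LIST,cv2.CHAIN_APPROX_NONE)[0] if 20<cv2.contourArea(c)<900]
            for c in h: print("   dark",(c.reshape(-1,2).mean(0)+[max(0,x-25),max(0,y-25)]).round(1),cv2.contourArea(c))
```

```text
t 59.2 G [519.4 180.8 318. ] z [ 0.001  0.    -1.   ] y [0.001 1.    0.   ] gap 93.8 F [-1.1 -0.1 -0.4] J [ 0.18  0.08  1.41  0.    1.65 -1.39]
wrist mid mouth [421.4 171.8] foot [393.6 165.5] span [406. 155.] [437. 188.]
   dark [444.4 192.7] 28.0
   dark [421.4 171.3] 219.5
   dark [404.1 166.5] 326.5
wrist long out [-89. 197.]
scene mid mouth [419.3 277.3] foot [407.5 294.2] span [409. 268.] [430. 287.]
   dark [407.5 287.9] 186.0
   dark [421.2 278.2] 49.0
   dark [423.1 257.6] 403.5
scene long mouth [144.6 148.5] foot [157.9 178.3] span [136. 142.] [153. 155.]
top mid mouth [134.5 202.7] foot [148.2 206.4] span [125. 193.] [144. 212.]
   dark [134.5 202.5] 73.0
   dark [145.6 205.9] 180.0
top long mouth [451.2 183.6] foot [431.6 190.4] span [441. 174.] [461. 193.]
   dark [436.5 188.3] 226.5
   dark [451.6 183.2] 146.5
   dark [468.8 186. ] 704.0
```

Both bores appear within a pixel of the upright predictions. In the top view the long one is at (451.6,183.2) over the tray and the middle one at (134.5,202.5) over the dish. I'm handing in.

```bash
python3 -c "
from cell import r
print(r.close_job())"
```

```text
the job is handed in; nothing more can be done
None
```

The job is handed in, with no verdict returned: the long socket slid fully home and stands upright in the tray, the middle one stuck on the nose and stands upright in the dish, the short one was absent, and the arm kept clear of the bystanders, though I did not re-measure where they stand.

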